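Bottle the wheel nuts

ROBOT

A 6-joint arm with a two-finger parallel gripper is mounted at the origin on the work surface. World frame = base frame: x ahead of the robot, y to its left, z up, the work surface at z = 0. Lengths are in mm, angles in rad, forces in N, time in s.
With the tool pointing down it reaches from about 350 to 975 mm from the base axis. Payload 7.1 kg.
Tool frame: the origin (TCP) lies midway between the tips of the shut fingers; the grasp point (between the pads) lies 19 mm behind it (ctrl.grip_point_offset is the distance from the TCP to the grasp point, in mm); z points along the fingers, y is the line along which they close (so a half turn about z gives the same grasp; the last joint's range is limited). The gripper opens to 88 mm and grips with 3 to 60 N. Pads are 20 mm wide; open, the fingers measure 115 mm over their backs; the gripper's body (75 mm by 178 mm) begins 61 mm behind the grasp point.
Start: joints at [-1.351, 0.423, 1.63, -0, 1.089, -0.019], TCP at [147.855, -607.243, 222.675] pointing down, gripper open.
Joint ranges: [-3, 3], [-0.9, 2.11], [0.09, 2.58], [-1.31, 4.45], [0.11, 2.69], [-2.54, 2.54]. Speed limits (rad/s): [2.39, 2.39, 3.01, 3.14, 3.14, 3.14].

INTERFACE

Orientations are given as a rotation vector (axis times angle).
In Python, from workcell import get_obs, optics, close_job, spotter, ctrl gives the robot as it stands. The module is installed in compiled form; this text tells all that it offers.
- The arm moves only by the tool move_arm, never from a script. Its argument "rows" is a list of rows, each a list of 5 numbers: the shift along the tool's x, y, z in cm, then the turn about the tool's z in degrees, then the opening in per cent of the stroke, from 0 (shut) to 100 (fully open). A call has 1 to 10 rows; each row shifts and turns the commanded pose from where the row before left it, along the tool's axes as they then stand; what a row does not reach is not made up. A row lasts 1/8 s, in which the tool goes at most 62.5 mm and 10.7 degrees, less where a joint would pass 70% of its speed; a pose out of reach is approached as far as the arm can. A call with a gripper value outside its range is refused whole. The fingers move at their own pace and stop on an object; the grip force is fixed at half the most. Time passes only in rows, so rows that do not move let the fingers close. It gives the time, the measured TCP pose, the force, the opening and the grip force at its end, in the units of the state.
- get_obs(): the state, without advancing time (a new reading comes with each control period).
- optics.get_image(name): name is "scene" or "top"; returns the picture (480x640x3 uint8, blue, green, red); there is no depth.
- optics.calibration(name): a dict with "camera_matrix" (3x3 intrinsics, pixels), "distortion" ([k1, k2, p1, p2, k3] as OpenCV has them; the pictures are not rectified), "xyz" and "orientation" of the camera in the world. Camera axes: x right, y down, z forward; pixel columns grow to the right and rows downward; lengths in mm; the calibration is good to about 2 mm. A picture is of the moment at which its call begins. calibration takes no time and is no camera call.
- close_job(): hands the job in; it is judged then, once.
Trained networks look in the newest picture that a camera, given by its name, has taken for a name from the list of things; names that differ only in an ending like _2 or _b are one class to them, and where a whole thing is asked for, a point or a joint stands for the part that bears it (a point fixed in the world has none). Each returns a list of dicts, best first, with "conf" (0 to 1); they miss things now and then, are a little off and sometimes report something else, mostly with a low value. They report only what shows in the picture. A call takes as long as a camera call. They do not tell look-alikes from the thing itself.
- spotter.find_in(camera, label): "point" ([column, row] in pixels, amid what is visible of it).
- spotter.regions_of(camera, label): "region" (480x640 bool, what is visible of it) and "point" ([column, row] in pixels, amid what is visible of it).
The state is a dict: "t": time; "qpos": joint angles; "qvel": joint speeds; "joint_torque": joint torques, N m; "ee_pos": TCP position; "orientation": TCP orientation; "ft_force": force on the tool from outside, world axes, zero at the start; "moment": the same for the moment, N m; "width": finger opening in mm; "grasp_force": force on a finger pad.
Only numpy, scipy, OpenCV 4.12 (cv2) and the standard library are available. Lean on these libraries where they do the work, as an engineer would, in place of code of your own. Each camera call takes 0.05 s, during which the arm holds its last target. There are 200 camera calls.

TASK

Take the orange funnel from its stand and seat it upright in the mouth of the clear jar. Then lift the yellow tin of wheel nuts out of the caddy, stand it on the black mat and let go, take it again in a way that lets you tip it, and pour all five nuts through the funnel into the jar without touching the nuts. Finish with the empty tin standing upright on the mat, the funnel left in the jar, and everything else left where it was.

Things in the scene. Friction and masses are not known exactly. Their poses are not given: they have to be found in the camera images.
- jar_mouth (a point): centre of the open mouth of the clear narrow jar, 117 mm above the table. The jar is fixed to the table, upright: inner diameter 54 mm, outer 62 mm, inside depth 100 mm, on a grey foot disc 104 mm across and 12 mm high
- jar: the same jar; origin under the centre of its foot, on the table; z up
- funnel_axis (a point): point on the axis of the orange plastic funnel (110 g), 50 mm above the tip of its spout; z along the axis towards the mouth, x towards its fin. Spout outer diameter 45 to 47 mm, inner 40 mm, 32 mm long; the cone then widens to an outer diameter of 136 mm at 87 mm above the tip; 13 mm rim on top, 140 mm across, 100 mm above the tip. It starts seated spout-down in its grey stand. Seated in the jar, this point is about 14 mm above the jar's mouth, on the jar's axis
- funnel_fin (a point): grip point on the funnel's fin, a flat radial handle sticking out from the rim: 12 mm thick (along the funnel's y), reaching from 68 to 114 mm from the funnel's axis, 34 mm high with its top 8 mm above the rim. The point is 94 mm from the axis, half-way up the fin, 41 mm above funnel_axis
- funnel: the funnel as a whole; origin at the tip of its spout, same axes as funnel_axis
- funnel_stand: grey fixed stand in which the funnel starts: foot disc 104 mm across, cup of 66 mm outer and 58 mm inner diameter, mouth 65 mm above the table; origin under its foot
- tin_mid (a point): point over the centre of the square foot of the open-topped yellow pouring tin, 46 mm above its underside; z towards its mouth, x towards its pouring lip. Foot 56 x 56 mm, height 92 mm, wall 3 mm. Three walls are upright (x = -28 mm and y = +-28 mm); the +x wall leans out by 20 degrees, from x = 28 mm at the foot to x = 60 mm at the lip. Grip it across the two y walls
- tin_lip (a point): middle of the tin's pouring lip: 60 mm along x and 46 mm up from tin_mid. Tipped over this lip by some 95 degrees the tin empties
- tin: the tin as a whole, 160 g empty; origin under the centre of its foot. It holds the five nuts and starts upright in one of the caddy's two bays, underside 6 mm above the table, its x along the caddy's y
- caddy: plywood caddy fixed to the table, origin under its centre; two bays in a row along its y (centres at y = -53 and 53 mm), each 98 mm wide in y between dividers 8 mm thick, 80 mm long in x and 116 mm high above the table, so they stand 18 mm above the tins; along x the bays are open but for rails 22 mm high. A tin can be gripped there only from straight above, closing along the caddy's x near its rim
- mat_top (a point): centre of the top of the black rubber mat fixed to the table: 160 mm along its x, 190 mm along its y, 4 mm thick
- tin_green: green lidded tin, 88 x 56 x 92 mm, in the other bay of the caddy (bystander); origin under it, 16 mm off its centre
- lamp_red: bright red tail lamp, 86 x 170 x 62 mm (bystander); origin under its centre
- lamp_dark: dark red tail lamp, 86 x 170 x 62 mm (bystander); origin under its centre
- spray_can: blue spray can, 56 mm across, 170 mm high (bystander); origin under its base
- bulb_box: cardboard box, 50 x 75 x 45 mm (bystander); origin under its centre
- driver: screwdriver, 170 mm long, lying flat (bystander); origin at its underside
- nut0: brass-coloured wheel nut, 23 mm across, 20 mm high, 35 g, slick; origin under its flat face; starts in the yellow tin
- nut1: brass-coloured wheel nut, 23 mm across, 20 mm high, 35 g, slick; origin under its flat face; starts in the yellow tin
- nut2: brass-coloured wheel nut, 23 mm across, 20 mm high, 35 g, slick; origin under its flat face; starts in the yellow tin
- nut3: brass-coloured wheel nut, 23 mm across, 20 mm high, 35 g, slick; origin under its flat face; starts in the yellow tin
- nut4: brass-coloured wheel nut, 23 mm across, 20 mm high, 35 g, slick; origin under its flat face; starts in the yellow tin
Mind the look-alikes: they are no part of the job. There is more than one size of the funnel; the job needs the larger.

How it is judged:
By the outcome, as a careful person would: the job done as asked, in the order asked, and still so for the second after the job is handed in, with the robot touching nothing.
It also fails if it takes over 72 s, if anything falls off the work surface, if the arm or the gripper's body presses on something with over 40 N, if the wrist force passes 120 N, or if a joint passes its speed limit or range.

## Working session

There is one attempt and no reset: what is moved stays moved. The work goes in short steps, Python scripts to look and compute and a tool call to move; the robot and the scene stay as the last step left them, time stands still between calls to the robot, and variables do not carry over. Pictures are saved under pics/ and viewed, at most 10 in all, crops included, and the job is handed in when it is done.

Besides the shell and the picture viewer there is one more tool, called after ">>>" by a JSON object that holds its "api" and its "payload", one argument or row to a line. move_arm: Moves the arm, as the interface text tells. Its arguments: {"type":"object","properties":{"rows":{"type":"array","items":{"type":"array","items":{"type":"number"}}}},"required":["rows"]}

```bash
mkdir -p pics; python3 - <<'E'
from workcell import get_obs, optics, spotter, ctrl
import cv2, numpy as np
o=get_obs();print({k:np.round(v,3).tolist() for k,v in o.items()}, ctrl.grip_point_offset)
for c in("scene","top"):
    cv2.imwrite(f"pics/{c}0.png",optics.get_image(c))
    k=optics.calibration(c);print(c,{a:np.round(b,4).tolist() for a,b in k.items()})
    for l in("jar_mouth","jar","funnel","funnel_fin","funnel_stand","tin","tin_lip","caddy","mat_top","tin_green"):
        print(l,[(np.round(d["point"]).tolist(),round(d["conf"],2)) for d in spotter.find_in(c,l)])
E
```

```text
{'t': 0.0, 'qpos': [-1.351, 0.424, 1.631, -0.0, 1.089, -0.019], 'qvel': [0.0, 0.0, -0.002, 0.001, 0.001, 0.001], 'joint_torque': [-0.001, -54.461, -27.367, 0.065, 0.023, -0.0], 'ee_pos': [147.718, -606.727, 221.928], 'orientation': [-3.118, -0.374, 0.0], 'ft_force': [1.273, -0.381, -0.095], 'moment': [0.067, -0.026, 0.03], 'grasp_force': 0.0, 'width': 87.654} 18.700000000000003
scene {'camera_matrix': [[476.7851, 0.0, 319.9725], [0.0, 476.7851, 239.8965], [0.0, 0.0, 1.0]], 'distortion': [0.0081, 0.0, 0.0, 0.0, 0.0], 'xyz': [1158.2346, -611.3418, 804.2926], 'orientation': [-2.0877, -0.8964, 0.4224]}
jar_mouth [([342.0, 291.0], 0.69)]
jar [([340.0, 291.0], 0.71)]
funnel [([398.0, 186.0], 0.91), ([354.0, 168.0], 0.58), ([395.0, 310.0], 0.32)]
funnel_fin [([400.0, 181.0], 0.87), ([355.0, 169.0], 0.69), ([446.0, 266.0], 0.57)]
funnel_stand [([399.0, 217.0], 0.97), ([398.0, 314.0], 0.66)]
tin [([193.0, 332.0], 0.97), ([447.0, 268.0], 0.71), ([340.0, 292.0], 0.16)]
tin_lip [([191.0, 332.0], 0.68)]
caddy [([206.0, 339.0], 0.77)]
mat_top [([226.0, 297.0], 0.64), ([310.0, 254.0], 0.61), ([343.0, 292.0], 0.35)]
tin_green [([224.0, 297.0], 0.6)]
top {'camera_matrix': [[471.6766, 0.0, 322.1635], [0.0, 471.6766, 238.5776], [0.0, 0.0, 1.0]], 'distortion': [0.0389, 0.0, 0.0, 0.0, 0.0], 'xyz': [408.6739, 0.2354, 1145.6451], 'orientation': [-2.1928, 2.1415, -0.1332]}
jar_mouth [([327.0, 204.0], 0.98), ([412.0, 159.0], 0.66)]
jar [([332.0, 205.0], 0.94)]
funnel [([165.0, 243.0], 0.95), ([141.0, 344.0], 0.94), ([307.0, 274.0], 0.53)]
funnel_fin [([144.0, 348.0], 0.84), ([413.0, 157.0], 0.73), ([162.0, 240.0], 0.64)]
funnel_stand [([186.0, 246.0], 0.61)]
tin [([487.0, 243.0], 0.9)]
tin_lip [([486.0, 241.0], 0.95)]
caddy [([455.0, 254.0], 0.65), ([412.0, 314.0], 0.48)]
mat_top [([304.0, 274.0], 0.66), ([165.0, 241.0], 0.23)]
tin_green [([434.0, 259.0], 0.89)]
```

View pics/scene0.png

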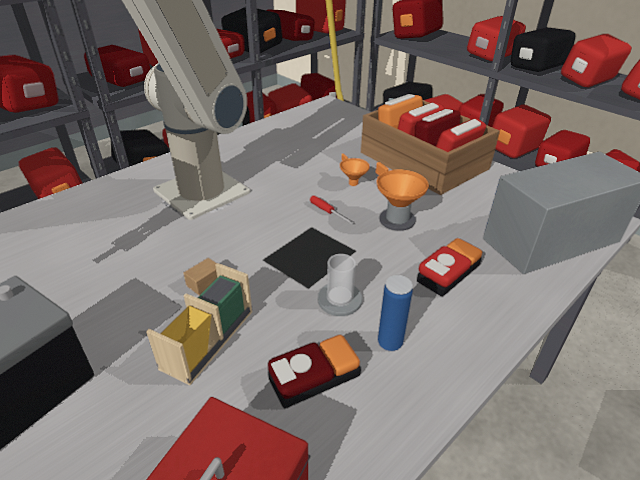

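View pics/top0.png

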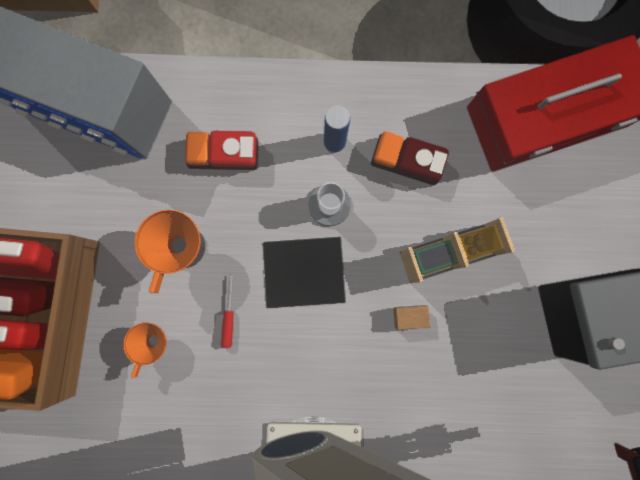

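The large funnel is at top (168,242), with its fin near (155,285), and scene (402,187). Its look-alike is the small funnel at top (145,345), scene (354,168). The jar is at (330,200), the mat at (304,272), and the yellow tin at (483,242) in the right bay, with the green tin at (436,258). The orange lamp ends at (198,149) and (389,150) aren't funnels. I'll fit silhouettes next.

```bash
cat > h.py <<'E'
import numpy as np, cv2
from scipy.spatial.transform import Rotation as R
from scipy.optimize import minimize
from workcell import get_obs, optics, spotter
CAL={c:optics.calibration(c) for c in("scene","top")}
def proj(c,P):
    k=CAL[c];Rm=R.from_rotvec(k["orientation"]).as_matrix().T
    return cv2.projectPoints(np.float64(P).reshape(-1,3),cv2.Rodrigues(Rm)[0],-Rm@np.array(k["xyz"]),np.array(k["camera_matrix"]),np.array(k["distortion"]))[0].reshape(-1,2)
def ray(c,uv,z):
    k=CAL[c];n=cv2.undistortPoints(np.float64(uv).reshape(-1,1,2),np.array(k["camera_matrix"]),np.array(k["distortion"])).reshape(-1,2)
    d=R.from_rotvec(k["orientation"]).apply(np.c_[n,np.ones(len(n))]);o=np.array(k["xyz"])
    return o+d*((z-o[2])/d[:,2])[:,None]
def circ(r,z,cx=0):
    a=np.linspace(0,2*np.pi,40);return np.c_[cx+r*np.cos(a),r*np.sin(a),0*a+z]
def box(x0,x1,y0,y1,z0,z1): return np.array([[x,y,z] for x in(x0,x1) for y in(y0,y1) for z in(z0,z1)],float)
def place(p,P): c,s=np.cos(p[2]),np.sin(p[2]);return P@np.array([[c,s,0],[-s,c,0],[0,0,1]])+[p[0],p[1],0]
def draw(c,p,parts,S=4):
    m=np.zeros((480*S,640*S),np.uint8)
    for P in parts:
        h=cv2.convexHull(np.float32(proj(c,place(p,P))*S+S/2));cv2.fillConvexPoly(m,np.int32(h),1)
    return cv2.resize(m.astype(np.float32),(640,480),interpolation=cv2.INTER_AREA)
def fit(masks,parts,p0,yaw=True):
    def f(q):
        p=list(q)+([0] if not yaw else []);p=[p[0],p[1],p[2]/50 if yaw else 0];s=0
        for c,m in masks.items():
            d=draw(c,p,parts);s+=1-np.minimum(d,m).sum()/np.maximum(d,m).sum()
        return s
    q0=[p0[0],p0[1]]+([p0[2]*50] if yaw else [])
    n=len(q0);sim=np.vstack([q0]+[np.array(q0)+(np.arange(n)==i)*8 for i in range(n)])
    r=minimize(f,q0,method="Nelder-Mead",options=dict(initial_simplex=sim,xatol=.2,fatol=1e-4))
    return np.r_[r.x[:2],r.x[2]/50 if yaw else 0],r.fun/len(masks)
def mask(c,l,near,tol=45):
    best=[d for d in spotter.regions_of(c,l) if np.hypot(*(np.array(d["point"])-near))<tol]
    return best[0]["region"].astype(np.float32) if best else None
def funnel(z0): # z of tip
    return [np.r_[circ(70,z0+100),circ(70,z0+87),circ(68,z0+87)],np.r_[circ(68,z0+87),circ(23.5,z0+32)],np.r_[circ(23.5,z0+32),circ(22.5,z0)],box(68,114,-6,6,z0+74,z0+108)]
def tin(z0):
    return [np.array([[x,y,z0+z] for x,z in((-28,0),(28,0),(-28,92),(60,92)) for y in(-28,28)],float)]
E
python3 - <<'E'
from h import *
for c in CAL: optics.get_image(c)
def masks(l,n): 
    m={c:mask(c,l,n[c]) for c in n}
    m={c:v for c,v in m.items() if v is not None};print(l,{c:int(v.sum()) for c,v in m.items()});return m
m=masks("funnel",dict(top=(168,242),scene=(400,187)))
for c in m: print(c,fit({c:m[c]},funnel(26.2)[:2]+funnel(26.2)[3:],[400,350,-1.8]))
print(fit(m,funnel(26.2)[:2]+funnel(26.2)[3:],[400,350,-1.8]))
jar=[circ(52,0),circ(52,12)];jar=[np.vstack(jar),np.r_[circ(31,12),circ(31,117)]]
m=masks("jar",dict(top=(330,205),scene=(340,290)));p0=ray("top",[330,205],60)[0]
for c in m: print(c,fit({c:m[c]},jar,p0,False))
m=masks("mat_top",dict(top=(304,272),scene=(310,255)))
for c in m: print(c,[fit({c:m[c]},[box(-80,80,-95,95,4,4)],[*ray("top",[304,272],4)[0][:2],y]) for y in(0,1.57)])
m=masks("tin",dict(top=(485,242),scene=(193,332)))
for c in m: print(c,[fit({c:m[c]},[np.array([[x,y,98] for x in(-28,60) for y in(-28,28)],float)],[*ray("top",[483,242],98)[0][:2],y]) for y in(-1.27,1.87)])
I=optics.get_image("top")[190:300,390:540];cv2.imwrite("pics/crop.png",np.hstack([cv2.resize(I,None,fx=3.6,fy=3.6,interpolation=3)[:400]]))
E
```

```text
funnel {'top': 3340}
top (array([511.55415205, 327.25172424,  -2.37577117]), np.float64(0.17715466022491455))
(array([511.55415205, 327.25172424,  -2.37577117]), np.float64(0.17715466022491455))
jar {'top': 1430, 'scene': 1914}
top (array([623.43265565, -25.00043762,   0.        ]), np.float64(0.036941349506378174))
scene (array([618.9318709 , -20.62501627,   0.        ]), np.float64(0.06151139736175537))
mat_top {'top': 5237, 'scene': 2690}
top [(array([4.57445659e+02, 3.30332422e+01, 9.50321910e-02]), np.float64(0.018278837203979492)), (array([457.71884363,  32.17314869,   1.43745529]), np.float64(0.2515537738800049))]
scene [(array([4.54287659e+02, 3.26503114e+01, 1.08494078e-01]), np.float64(0.09458136558532715)), (array([443.72751531,  22.03606682,   1.71824153]), np.float64(0.3086506128311157))]
tin {'top': 593, 'scene': 1751}
top [(array([ 525.71456479, -346.71839278,   -1.2537291 ]), np.float64(0.41304755210876465)), (array([ 535.29225245, -377.15558625,    1.87806881]), np.float64(0.41278451681137085))]
scene [(array([ 525.78637   , -344.15334274,   -1.11576202]), np.float64(0.4525414705276489)), (array([ 538.47030272, -372.47169142,    1.96791292]), np.float64(0.4512723684310913))]
```

View pics/crop.png

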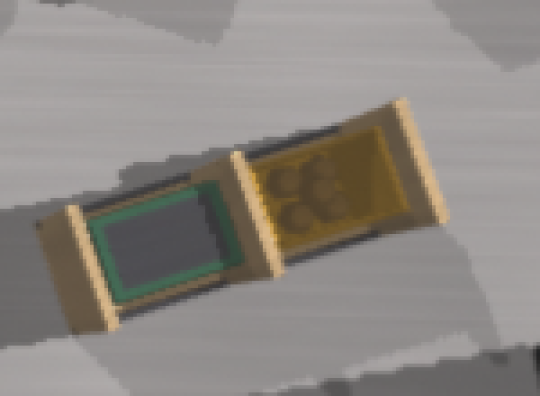

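```bash
python3 - <<'E'
from h import *
I={c:optics.get_image(c) for c in CAL}
def col(c,lo,hi,n):
    m=cv2.inRange(cv2.cvtColor(I[c],cv2.COLOR_BGR2HSV),np.array(lo),np.array(hi))
    k,l,s,_=cv2.connectedComponentsWithStats(m)
    w=np.zeros_like(m);cv2.circle(w,n,25,1,-1)
    i=1+np.argmax([(w[l==j]>0).sum() for j in range(1,k)]);r=(l==i).astype(np.uint8)
    h=cv2.findContours(r,cv2.RETR_EXTERNAL,2)[0];cv2.drawContours(r,h,-1,1,-1);return r.astype(np.float32)
F=funnel(26.2);F=F[:2]+F[3:]
m={"top":col("top",(5,150,60),(16,255,255),(168,242)),"scene":col("scene",(5,150,60),(16,255,255),(402,187))}
c0=ray("top",[168,240],126)[0];f0=ray("top",[155,285],120)[0];d=f0-c0;y0=np.arctan2(d[1],d[0]);print(c0,y0)
for mm in({"top":m["top"]},{"scene":m["scene"]},m): print([v.sum() for v in mm.values()],fit(mm,F,[*c0[:2],y0]))
# caddy top plates corners: dividers top z=116
ti=col("scene",(20,80,60),(35,255,255),(193,332));print(ti.sum())
a=cv2.resize(I["scene"][280:400,140:270],None,fx=4,fy=4,interpolation=3)
b=cv2.resize(I["top"][195:295,125:225],None,fx=2.5,fy=2.5,interpolation=3)
z=np.zeros((480,770,3),np.uint8);z[:,:520]=a;z[:250,520:]=b;cv2.imwrite("pics/crop2.png",z)
E
```

```text
[513.84296938 324.72789775 126.        ] 2.9036983463119395
[np.float32(3425.0)] (array([511.91579097, 327.02416478,   2.92380745]), np.float64(0.0631517767906189))
[np.float32(1509.0)] (array([508.35347038, 332.56174326,   2.90441519]), np.float64(0.05480635166168213))
[np.float32(3425.0), np.float32(1509.0)] (array([511.16770981, 329.5230863 ,   2.91329118]), np.float64(0.0666387677192688))
1739.0
```

View pics/crop2.png

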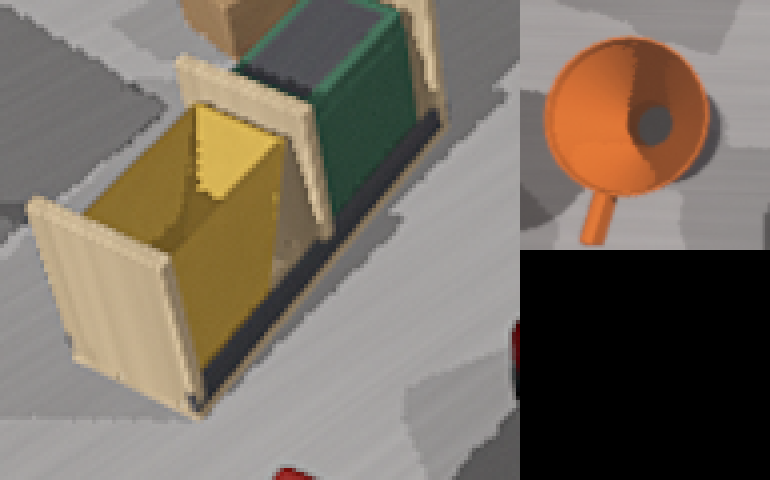

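>>> {"api": "move_arm", "payload": {
  "rows": [
    [0,0,-6,0,100],
    [0,0,-6,0,100],
    [0,0,-6,0,100],
    [0,0,-6,0,100],
    [0,0,-6,0,100],
    [0,0,-6,0,100],
    [0,0,-6,0,100],
    [0,0,-6,0,100],
    [0,0,-6,0,100],
    [0,0,-6,0,100]
  ]
}}

```text
t: 3.0
ee_pos: [147.8, -607.1, 817.2]
orientation: [3.117, 0.374, 0.0]
ft_force: [-0.6, -1.6, 1.5]
width: 87.9
grasp_force: 0.0
```

```bash
python3 - <<'E'
from h import *
o=get_obs();print({k:np.round(o[k],3).tolist() for k in("t","qpos","ee_pos","orientation")})
print(R.from_rotvec(o["orientation"]).as_matrix().round(3))
def s(p,k,off): return [off[0]+p[0]/k,off[1]+p[1]/k]
T=[s(p,3.6,(390,190)) for p in((91.5,268),(257,214),(422,161),(237,152),(278,276))]
S=[s(p,4,(140,280)) for p in((246,83),(100,230))]
print("div top",ray("top",T,116).round(1).tolist());print("div scene",ray("scene",S,116).round(1).tolist())
print("lip corners",ray("scene",[s(p,4,(140,280)) for p in((197,105),(285,140))],98).round(1).tolist())
print("can",ray("top",[[337,118]],170).round(1),"lamps",ray("top",[[222,149],[410,158]],50).round(1).tolist(),"toolboxes",ray("top",[[580,320],[555,100]],150).round(0).tolist())
E
```

```text
{'t': 3.0, 'qpos': [-1.351, 0.437, 0.307, -0.0, 2.395, -0.019], 'ee_pos': [147.835, -607.147, 817.154], 'orientation': [3.117, 0.374, 0.0]}
[[ 0.972  0.237  0.001]
 [ 0.237 -0.972 -0.003]
 [-0.     0.003 -1.   ]]
div top [[474.2, -213.0, 116.0], [509.6, -313.5, 116.0], [544.5, -414.0, 116.0], [547.4, -301.7, 116.0], [472.2, -325.8, 116.0]]
div scene [[512.0, -310.5, 116.0], [546.6, -411.0, 116.0]]
lip corners [[491.4, -329.1, 98.0], [542.0, -310.2, 98.0]]
can [[780.3 -33.3 170. ]] lamps [[742.1, 234.4, 50.0], [732.0, -213.3, 50.0]] toolboxes [[366.0, -545.0, 150.0], [839.0, -509.0, 150.0]]
```

>>> {"api": "move_arm", "payload": {
  "rows": [
    [0,0,-6,0,100],
    [0,0,-6,0,100],
    [0,0,-6,0,100],
    [0,0,-6,0,100]
  ]
}}

```text
t: 3.5
ee_pos: [125.9, -516.8, 919.3]
orientation: [3.039, 0.365, 0.015]
ft_force: [0.6, -0.9, 0.2]
width: 87.8
grasp_force: 0.0
```

```bash
python3 - <<'E'
from h import *
o=get_obs();print({k:np.round(o[k],3).tolist() for k in("t","qpos","ee_pos","orientation")})
print(R.from_rotvec(o["orientation"]).as_matrix().round(3))
E
```

```text
{'t': 3.5, 'qpos': [-1.355, 0.392, 0.086, 0.003, 2.583, -0.02], 'ee_pos': [125.871, -516.799, 919.259], 'orientation': [3.039, 0.365, 0.015]}
[[ 0.972  0.236  0.019]
 [ 0.237 -0.968 -0.079]
 [-0.     0.081 -0.997]]
```

>>> {"api": "move_arm", "payload": {
  "rows": [
    [0,0,5,0,100],
    [0,0,5,0,100],
    [0,0,0,0,100]
  ]
}}

```text
t: 3.88
ee_pos: [128.2, -526.7, 829.3]
orientation: [3.056, 0.366, 0.012]
ft_force: [0.2, -0.4, 0.2]
width: 88.0
grasp_force: 0.0
```

```bash
python3 - <<'E'
from h import *
o=get_obs();print({k:np.round(o[k],3).tolist() for k in("t","qpos","ee_pos","orientation")})
print(R.from_rotvec(o["orientation"]).as_matrix().round(3))
E
```

```text
{'t': 3.875, 'qpos': [-1.355, 0.206, 0.613, 0.002, 2.259, -0.021], 'ee_pos': [128.195, -526.707, 829.303], 'orientation': [3.056, 0.366, 0.012]}
[[ 0.972  0.236  0.015]
 [ 0.236 -0.97  -0.062]
 [ 0.     0.064 -0.998]]
```

```bash
cat >> h.py <<'E'
def plan(wps,grip=None,p=None,Rm=None):
    """wps: list of (target TCP xyz, turn deg about tool z, n rows, grip%)"""
    o=get_obs();p=np.array(o["ee_pos"]) if p is None else np.array(p,float)
    Rm=R.from_rotvec(o["orientation"]).as_matrix() if Rm is None else Rm
    rows=[]
    for t,turn,n,g in wps:
        for i in range(n):
            d=Rm.T@((np.array(t)-p)/(n-i))/10;a=round(turn/n,1)
            row=[*d.round(2).tolist(),a,g];rows.append(row)
            p=p+Rm@np.array(row[:3])*10;Rm=Rm@R.from_euler("z",a,degrees=True).as_matrix()
            if np.linalg.norm(d)>6.2 or abs(a)>10.7: print("TOO FAST",row)
    for i in range(0,len(rows),10): print(str(rows[i:i+10]).replace(" ",""))
    print("end",p.round(1),"y axis az",np.degrees(np.arctan2(Rm[1,1],Rm[0,1])).round(1),"zaxis",Rm[:,2].round(3))
    return p,Rm
E
python3 -c "
from h import *
plan([((450,-100,640),-72,10,60),((419,350,330),-81,10,60),((419,350.5,180),0,3,60)])"
```

```text
[[4.14,-3.5,1.67,-7.2,60],[4.54,-2.95,1.67,-7.2,60],[4.88,-2.36,1.67,-7.2,60],[5.13,-1.73,1.67,-7.2,60],[5.31,-1.08,1.67,-7.2,60],[5.4,-0.4,1.68,-7.2,60],[5.41,0.28,1.67,-7.2,60],[5.33,0.95,1.68,-7.2,60],[5.17,1.62,1.67,-7.2,60],[4.93,2.25,1.68,-7.2,60]]
[[4.64,-0.71,2.81,-8.1,60],[4.7,-0.05,2.81,-8.1,60],[4.66,0.62,2.81,-8.1,60],[4.52,1.27,2.81,-8.1,60],[4.3,1.89,2.81,-8.1,60],[3.99,2.48,2.81,-8.1,60],[3.6,3.02,2.81,-8.1,60],[3.15,3.49,2.8,-8.1,60],[2.62,3.9,2.81,-8.1,60],[2.04,4.23,2.8,-8.1,60]]
[[0.15,0.3,4.99,0.0,60],[0.15,0.3,4.99,0.0,60],[0.16,0.31,4.99,0.0,60]]
end [419.  350.5 180. ] y axis az 76.6 zaxis [ 0.015 -0.062 -0.998]
```

>>> {"api": "move_arm", "payload": {
  "rows": [
    [4.1,-3.5,1.7,-7.2,60],
    [4.5,-3.0,1.7,-7.2,60],
    [4.9,-2.4,1.7,-7.2,60],
    [5.1,-1.7,1.7,-7.2,60],
    [5.3,-1.1,1.7,-7.2,60],
    [5.4,-0.4,1.7,-7.2,60],
    [5.4,0.3,1.7,-7.2,60],
    [5.3,0.9,1.7,-7.2,60],
    [5.2,1.6,1.7,-7.2,60],
    [4.9,2.2,1.7,-7.2,60]
  ]
}}

```text
t: 5.12
ee_pos: [451.9, -102.7, 645.6]
orientation: [2.243, 2.088, -0.044]
ft_force: [0.4, -0.7, 0.4]
width: 52.6
grasp_force: 0.0
```

>>> {"api": "move_arm", "payload": {
  "rows": [
    [4.6,-0.7,2.8,-8.1,60],
    [4.7,0,2.8,-8.1,60],
    [4.7,0.6,2.8,-8.1,60],
    [4.5,1.3,2.8,-8.1,60],
    [4.3,1.9,2.8,-8.1,60],
    [4.0,2.5,2.8,-8.1,60],
    [3.6,3.0,2.8,-8.1,60],
    [3.2,3.5,2.8,-8.1,60],
    [2.6,3.9,2.8,-8.1,60],
    [2.0,4.2,2.8,-8.1,60]
  ]
}}

```text
t: 6.38
ee_pos: [424.8, 349.3, 330.1]
orientation: [0.354, 3.085, -0.094]
ft_force: [0.2, -0.7, 0.2]
width: 52.5
grasp_force: 0.0
```

```bash
python3 -c "
from h import *
o=get_obs();print(o['t'],np.round(o['qpos'],3),np.round(o['ee_pos'],1))
plan([((420,350.3,180),0,4,60)])"
```

```text
6.375 [ 0.704  0.213  1.672 -0.07   1.277 -0.617] [424.8 349.3 330.1]
[[0.28,0.21,3.74,0.0,60],[0.28,0.21,3.74,0.0,60],[0.28,0.2,3.74,0.0,60],[0.27,0.21,3.73,0.0,60]]
end [420.  350.3 180. ] y axis az 76.8 zaxis [ 0.028 -0.064 -0.998]
```

>>> {"api": "move_arm", "payload": {
  "rows": [
    [0.3,0.2,3.7,0,60],
    [0.3,0.2,3.7,0,60],
    [0.3,0.2,3.7,0,60],
    [0.2,0.2,3.7,0,60]
  ]
}}

```text
t: 6.88
ee_pos: [420.3, 348.8, 179.9]
orientation: [0.361, 3.084, -0.094]
ft_force: [-0.8, 0.4, -0.5]
width: 52.7
grasp_force: 0.0
```

```bash
python3 - <<'E'
from h import *
o=get_obs();p=np.array(o['ee_pos']);print(p)
a,b=optics.get_image("top"),optics.get_image("scene")
for c,I in(("top",a),("scene",b)):
    for q in (p,[418.9,350.5,134]):
        u=proj(c,q)[0];cv2.drawMarker(I,tuple(int(round(v)) for v in u),(255,0,0) if q is p else (0,255,0),cv2.MARKER_CROSS,5,1)
A=cv2.resize(a[210:330,100:230],(520,480),interpolation=3)[:, :390];B=cv2.resize(b[130:250,340:440],(400,480),interpolation=3)
cv2.imwrite("pics/g1.png",np.hstack([A,B]))
E
```

```text
[420.32016424 348.84204657 179.85335836]
```

View pics/g1.png

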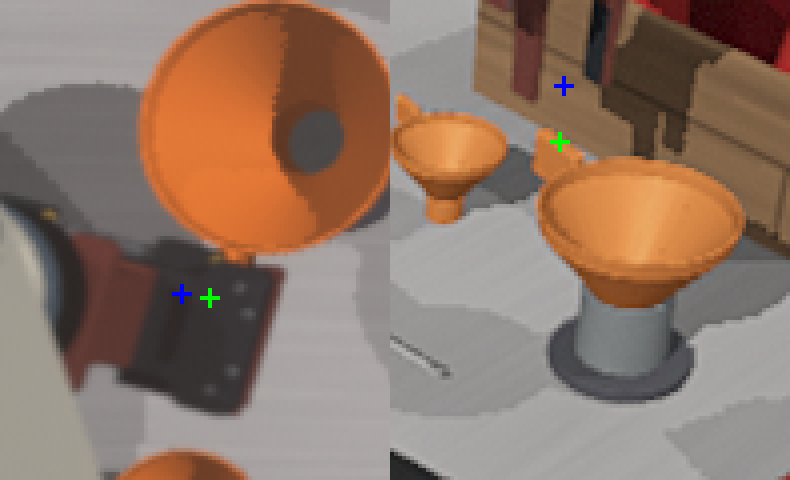

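```bash
python3 -c "
from h import *
plan([((419,350.8,98),0,3,60)])"
```

```text
[[0.08,0.33,2.61,0.0,60],[0.08,0.32,2.61,0.0,60],[0.08,0.33,2.61,0.0,60]]
end [419.  350.8  98. ] y axis az 76.6 zaxis [ 0.021 -0.07  -0.997]
```

>>> {"api": "move_arm", "payload": {
  "rows": [
    [0.1,0.3,2.6,0,60],
    [0.1,0.3,2.6,0,60],
    [0.1,0.3,2.6,0,60],
    [0,0,0,0,10],
    [0,0,0,0,0],
    [0,0,0,0,0],
    [0,0,0,0,0],
    [0,0,0,0,0],
    [0,0,0,0,0]
  ]
}}

```text
t: 8.1
ee_pos: [414.1, 346.9, 97.4]
orientation: [0.36, 3.091, -0.107]
ft_force: [1.1, 4.5, 2.9]
width: 12.4
grasp_force: 29.8
```

```bash
python3 -c "
from h import *
o=get_obs();print(o['width'],o['grasp_force'],np.round(o['ee_pos'],1))
p,Rm=plan([((419,350.8,240),0,4,0)])"
```

```text
12.420839350171299 29.775365889072418 [414.1 346.9  97.4]
[[-0.22,-0.11,-3.56,0.0,0],[-0.22,-0.11,-3.56,0.0,0],[-0.23,-0.11,-3.56,0.0,0],[-0.22,-0.1,-3.56,0.0,0]]
end [419.  350.8 240. ] y axis az 76.6 zaxis [ 0.02  -0.071 -0.997]
```

>>> {"api": "move_arm", "payload": {
  "rows": [
    [-0.2,-0.1,-3.2,0,0],
    [-0.2,-0.1,-3.2,0,0],
    [-0.2,-0.1,-3.2,0,0],
    [-0.2,-0.1,-3.2,0,0],
    [0,0,0,0,0],
    [0,0,0,0,0]
  ]
}}

```text
t: 8.85
ee_pos: [417.1, 348.8, 223.6]
orientation: [0.362, 3.094, -0.112]
ft_force: [-0.6, -0.1, -1.8]
width: 11.9
grasp_force: 30.0
```

```bash
python3 -c "
from h import *
o=get_obs();print(o['t'],o['width'],o['ft_force'],np.round(o['ee_pos'],1),np.round(o['qpos'],2))
p=np.array(o['ee_pos'])
p,Rm=plan([((p[0]+111,p[1]-352.6,p[2]),0,8,0)])"
```

```text
8.85 11.897123457840634 [-0.56956293 -0.1340608  -1.76432685] [417.1 348.8 223.6] [ 0.71  0.32  1.79 -0.08  1.07 -0.59]
[[-2.36,-3.96,0.35,0.0,0],[-2.36,-3.96,0.35,0.0,0],[-2.36,-3.96,0.35,0.0,0],[-2.36,-3.95,0.35,0.0,0],[-2.36,-3.96,0.35,0.0,0],[-2.36,-3.95,0.35,0.0,0],[-2.36,-3.96,0.35,0.0,0],[-2.37,-3.95,0.35,0.0,0]]
end [528.1  -3.8 223.6] y axis az 76.6 zaxis [ 0.016 -0.074 -0.997]
```

>>> {"api": "move_arm", "payload": {
  "rows": [
    [-2.4,-4.0,0.3,0,0],
    [-2.4,-4.0,0.4,0,0],
    [-2.4,-4.0,0.3,0,0],
    [-2.3,-4.0,0.4,0,0],
    [-2.3,-4.0,0.3,0,0],
    [-2.3,-3.9,0.4,0,0],
    [-2.4,-3.9,0.3,0,0],
    [-2.4,-3.9,0.4,0,0],
    [0,0,0,0,0],
    [0,0,0,0,0]
  ]
}}

```text
t: 10.1
ee_pos: [527.9, -3.3, 223.1]
orientation: [0.363, 3.096, -0.11]
ft_force: [-0.5, -0.0, -1.3]
width: 11.8
grasp_force: 30.0
```

```bash
cat >> h.py <<'E'
def blob(I,lo,hi,n,r=40):
    m=cv2.inRange(cv2.cvtColor(I,cv2.COLOR_BGR2HSV),np.array(lo),np.array(hi))
    k,l,s,_=cv2.connectedComponentsWithStats(m);w=np.zeros_like(m);cv2.circle(w,n,r,1,-1)
    i=1+np.argmax([((l==j)&(w>0)).sum() for j in range(1,k)]);q=(l==i).astype(np.uint8)
    cv2.drawContours(q,cv2.findContours(q,cv2.RETR_EXTERNAL,2)[0],-1,1,-1);return q.astype(np.float32)
E
python3 - <<'E'
from h import *
o=get_obs();p=np.array(o['ee_pos']);print(o['t'],p.round(1),o['orientation'])
I={c:optics.get_image(c) for c in CAL}
z0=p[2]+19-91
for c in CAL:
    n=tuple(int(v) for v in proj(c,[621,-23,z0+90])[0])
    m=blob(I[c],(5,150,60),(16,255,255),n)
    F=funnel(z0);F=F[:2]
    print(c,m.sum(),fit({c:m},F,[621,-23,2.91],False))
A=cv2.resize(I["top"][140:260,260:390],(520,480),interpolation=3)[:,:390];B=cv2.resize(I["scene"][210:330,290:390],(400,480),interpolation=3)
cv2.imwrite("pics/g2.png",np.hstack([A,B]))
E
```

```text
10.1 [527.9  -3.3 223.1] [ 0.3625048   3.09560681 -0.10988148]
scene 2853.0 (array([624.04270935, -27.19868469,   0.        ]), np.float64(0.1751726269721985))
top 1700.0 (array([631.56402588, -27.39813232,   0.        ]), np.float64(0.5846619009971619))
```

View pics/g2.png

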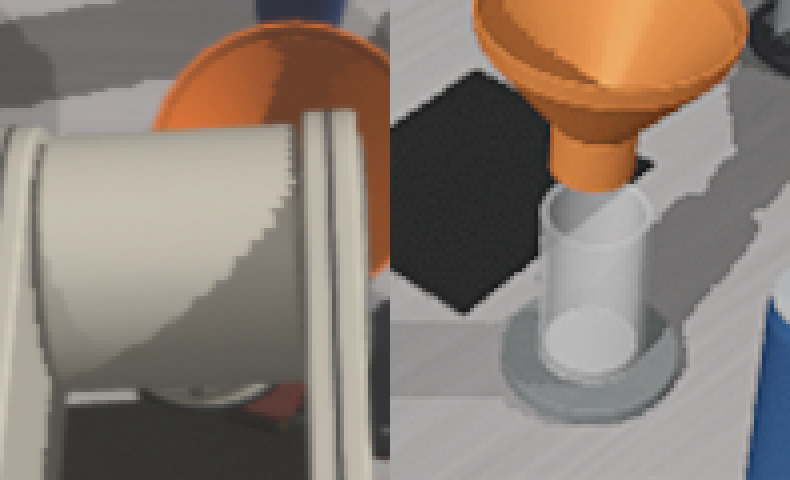

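```bash
python3 - <<'E'
from h import *
o=get_obs();p=np.array(o['ee_pos'])
I=optics.get_image("scene")
n=tuple(int(v) for v in proj("scene",[621,-23,240])[0]);m=blob(I,(5,150,60),(16,255,255),n)
F=funnel(0);F3=F
def rend(q,S=4):
    w=np.zeros((480*S,640*S),np.uint8);Rt=R.from_rotvec([q[3]/100,q[4]/100,0])*R.from_euler("z",2.913)
    for P in F3: cv2.fillConvexPoly(w,np.int32(cv2.convexHull(np.float32(proj("scene",Rt.apply(P)+q[:3])*S+S/2))),1)
    return cv2.resize(w.astype(np.float32),(640,480),interpolation=cv2.INTER_AREA)
def f(q):
    d=rend(q);return 1-np.minimum(d,m).sum()/np.maximum(d,m).sum()+1e-5*((q[3]/3)**2+(q[4]/3)**2)
q0=np.array([619,-21,151,0,0.]);sim=np.vstack([q0]+[q0+6*(np.arange(5)==i) for i in range(5)])
r=minimize(f,q0,method="Nelder-Mead",options=dict(initial_simplex=sim,maxiter=600,xatol=.1,fatol=1e-5));print(r.x.round(1),r.fun)
print(proj("scene",[[618.9,-20.6,117],[618.9,-20.6,151]]).round(1),"seen mouth 341.8,263.2 tip 340.8,~253")
E
```

```text
[619.7 -25.5 149.3 -11.1  -1.5] 0.05565460029627893
[[340.9 261.1]
 [341.5 249.2]] seen mouth 341.8,263.2 tip 340.8,~253
```

```bash
python3 -c "
from h import *
p=np.array(get_obs()['ee_pos'])+[-.5,2.5,0]
plan([(p-[0,0,25],0,2,0),(p-[0,0,60],0,4,0)])"
```

```text
[[0.09,0.2,1.24,0.0,0],[0.1,0.2,1.23,0.0,0],[0.03,0.06,0.87,0.0,0],[0.03,0.06,0.87,0.0,0],[0.03,0.06,0.88,0.0,0],[0.02,0.05,0.87,0.0,0]]
end [527.9   0.  164.1] y axis az 76.7 zaxis [ 0.017 -0.073 -0.997]
```

>>> {"api": "move_arm", "payload": {
  "rows": [
    [0.1,0.2,1.2,0,0],
    [0.1,0.2,1.2,0,0],
    [0,0.1,0.9,0,0],
    [0,0.1,0.9,0,0],
    [0,0,0.9,0,0],
    [0,0.1,0.9,0,0],
    [0,0,0,0,0]
  ]
}}

```text
t: 11.12
ee_pos: [529.1, -0.6, 163.2]
orientation: [0.361, 3.095, -0.11]
ft_force: [-1.5, 1.1, -2.5]
width: 11.9
grasp_force: 30.0
```

```bash
python3 - <<'E'
from h import *
o=get_obs();print(o['t'],np.round(o['ee_pos'],1),o['ft_force'].round(1),np.round(o['moment'],2))
I=optics.get_image("scene");cv2.imwrite("pics/g3.png",cv2.resize(I[200:330,270:410],(560,520),interpolation=3))
E
```

```text
11.125 [529.1  -0.6 163.2] [-1.5  1.1 -2.5] [0.53 0.64 0.11]
```

View pics/g3.png

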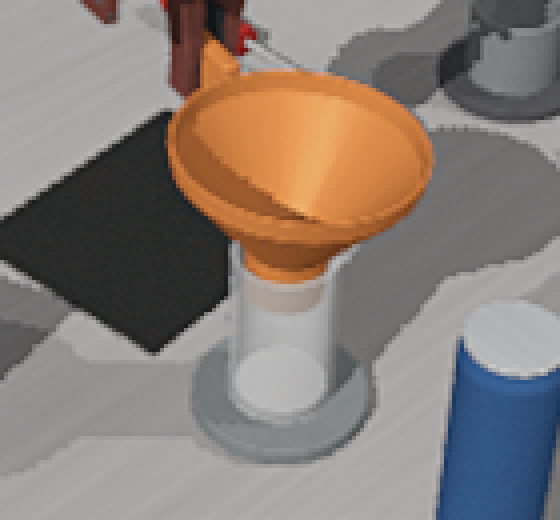

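>>> {"api": "move_arm", "payload": {
  "rows": [
    [0,0,0.3,0,0],
    [0,0,0.3,0,0],
    [0,0,0,0,0]
  ]
}}

```text
t: 11.55
ee_pos: [529.2, -0.6, 158.4]
orientation: [0.361, 3.094, -0.109]
ft_force: [-4.0, 3.8, 0.1]
width: 11.9
grasp_force: 30.0
```

>>> {"api": "move_arm", "payload": {
  "rows": [
    [0,0,0.3,0,0],
    [0,0,0.3,0,0],
    [0,0,0,0,0]
  ]
}}

```text
t: 11.92
ee_pos: [528.5, -0.7, 152.8]
orientation: [0.361, 3.095, -0.109]
ft_force: [-10.0, 5.4, 8.0]
width: 11.7
grasp_force: 30.0
```

>>> {"api": "move_arm", "payload": {
  "rows": [
    [0.2,0.1,0,0,0],
    [0,0,0.1,0,0],
    [0,0,0,0,0]
  ]
}}

```text
t: 12.3
ee_pos: [528.3, 0.1, 151.9]
orientation: [0.361, 3.092, -0.109]
ft_force: [-7.3, 3.1, 6.7]
width: 11.5
grasp_force: 30.0
```

Release, then rise straight up along the tool and look.

>>> {"api": "move_arm", "payload": {
  "rows": [
    [0,0,0,0,30],
    [0,0,0,0,60],
    [0,0,0,0,60],
    [0,0,-2,0,60],
    [0,0,-4,0,60],
    [0,0,-6,0,60],
    [0.5,0.5,-6,0,60]
  ]
}}

```text
t: 13.18
ee_pos: [521.4, 18.9, 331.8]
orientation: [0.362, 3.092, -0.11]
ft_force: [1.3, 0.2, 0.3]
width: 53.2
grasp_force: 0.0
```

```bash
python3 - <<'E'
from h import *
o=get_obs();print(o['t'],np.round(o['ee_pos'],1),o['ft_force'].round(1))
I={"scene":optics.get_image("scene"),"top":optics.get_image("top")}
m=blob(I["scene"],(5,150,60),(16,255,255),tuple(int(v) for v in proj("scene",[621,-23,165])[0]))
F=funnel(0);F=[F[0],F[1],F[3]]
def rend(q,S=4):
    w=np.zeros((480*S,640*S),np.uint8);Rt=R.from_rotvec([q[3]/100,q[4]/100,0])*R.from_euler("z",2.913+q[5]/100)
    for P in F: cv2.fillConvexPoly(w,np.int32(cv2.convexHull(np.float32(proj("scene",Rt.apply(P)+q[:3])*S+S/2))),1)
    return cv2.resize(w.astype(np.float32),(640,480),interpolation=cv2.INTER_AREA)
def f(q):
    d=rend(q);return 1-np.minimum(d,m).sum()/np.maximum(d,m).sum()+1e-5*((q[3]/3)**2+(q[4]/3)**2)
q0=np.array([619,-21,81,0,0.,0]);sim=np.vstack([q0]+[q0+6*(np.arange(6)==i) for i in range(6)])
r=minimize(f,q0,method="Nelder-Mead",options=dict(initial_simplex=sim,maxiter=700,xatol=.1,fatol=1e-5));print(r.x.round(1),r.fun)
cv2.imwrite("pics/g4.png",cv2.resize(I["scene"][200:330,270:410],(560,520),interpolation=3))
E
```

```text
13.175 [521.4  18.9 331.8] [1.3 0.2 0.3]
[623.9 -18.4  76.6  -3.1 -10.   -3.3] 0.04094331365001388
```

View pics/g4.png

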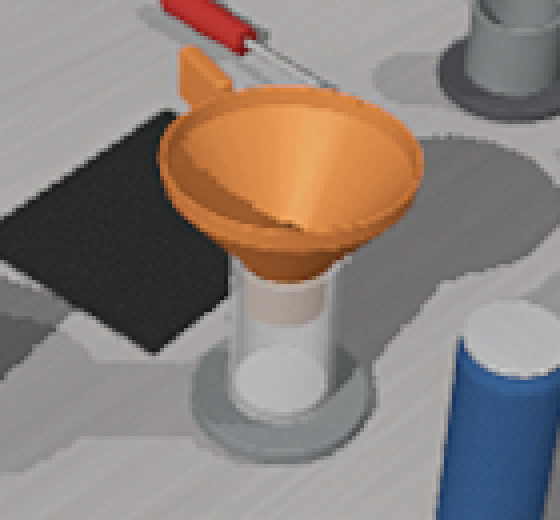

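```bash
cat > tilt.py <<'E'
from h import *
F=funnel(0);F=[P-[0,0,36.3] for P in(F[0],F[1],F[3])]
def chk(c,jxy,near=30):
    I=optics.get_image(c);m=blob(I,(5,150,60),(16,255,255),tuple(int(v) for v in proj(c,[621,-23,165])[0]),near)
    def rend(q,S=4):
        w=np.zeros((480*S,640*S),np.uint8);Rt=R.from_rotvec([q[0]/100,q[1]/100,0])*R.from_euler("z",2.913+q[2]/100)
        for P in F: cv2.fillConvexPoly(w,np.int32(cv2.convexHull(np.float32(proj(c,Rt.apply(P)+[*jxy,117+q[3]/2])*S+S/2))),1)
        return cv2.resize(w.astype(np.float32),(640,480),interpolation=cv2.INTER_AREA)
    def f(q):
        d=rend(q);return 1-np.minimum(d,m).sum()/np.maximum(d,m).sum()
    q0=np.zeros(4);sim=np.vstack([q0]+[q0+6*(np.arange(4)==i) for i in range(4)])
    r=minimize(f,q0,method="Nelder-Mead",options=dict(initial_simplex=sim,maxiter=500,xatol=.1,fatol=1e-5))
    print(c,m.sum(),"tilt x,y deg",(r.x[:2]*.573).round(1),"yaw",r.x[2]*.573,"dz",r.x[3]/2,r.fun)
if __name__=="__main__":
    chk("scene",(618.9,-20.6))
E
python3 - <<'E'
from tilt import *
import numpy as np
o=get_obs()
chk("scene",(618.9,-20.6))
I=optics.get_image("top");m=blob(I,(5,150,60),(16,255,255),tuple(int(v) for v in proj("top",[621,-23,165])[0]),30);print(m.sum())
# plan to above tin in caddy: center of tin foot
mid=np.array([510.8,-312.]);e=np.array([545.5,-412.5]);u=(mid-e)/np.linalg.norm(mid-e);print("u az",np.degrees(np.arctan2(u[1],u[0])),np.linalg.norm(mid-e))
b=mid-53*u;f=b-16*u
# lip corners check
l=(np.array([491.4,-329.1])+[542,-310.2])/2;print("bay",b,"foot if centred",f,"foot by lip",l-60*u)
az=np.degrees(np.arctan2(u[1],u[0]))-90;print("closing az",az)
E
```

```text
scene 2471.0 tilt x,y deg [-4.3 -4.4] yaw -2.1256223501063816 dz -3.4264459448836915 0.031114637851715088
913.0
u az 109.04844353854138 106.32186981049571
bay [ 528.09747608 -362.09787741] foot if centred [ 533.31935565 -377.22176493] foot by lip [ 536.28204839 -376.3645782 ]
closing az 19.048443538541378
```

```bash
python3 -c "
from h import *
plan([((470,-60,330),14,2,100),((531.9,-369.2,200),43.6,8,100)])"
```

```text
[[1.62,-4.44,0.3,7.0,100],[1.08,-4.6,0.29,7.0,100],[-2.37,-2.98,1.92,5.5,100],[-2.64,-2.74,1.92,5.5,100],[-2.89,-2.48,1.92,5.5,100],[-3.12,-2.19,1.92,5.5,100],[-3.31,-1.88,1.92,5.5,100],[-3.48,-1.55,1.91,5.5,100],[-3.61,-1.2,1.92,5.5,100],[-3.71,-0.86,1.91,5.5,100]]
end [ 531.9 -369.2  200. ] y axis az 18.7 zaxis [ 0.021 -0.073 -0.997]
```

>>> {"api": "move_arm", "payload": {
  "rows": [
    [1.6,-4.4,0.3,7,100],
    [1.1,-4.6,0.3,7,100],
    [-2.4,-3.0,1.9,5.5,100],
    [-2.6,-2.7,1.9,5.5,100],
    [-2.9,-2.5,1.9,5.5,100],
    [-3.1,-2.2,1.9,5.5,100],
    [-3.3,-1.9,1.9,5.5,100],
    [-3.5,-1.6,1.9,5.5,100],
    [-3.6,-1.2,1.9,5.5,100],
    [-3.7,-0.9,1.9,5.5,100]
  ]
}}

```text
t: 14.62
ee_pos: [528.5, -370.0, 197.0]
orientation: [1.804, 2.505, -0.076]
ft_force: [0.7, 0.2, 0.2]
width: 88.0
grasp_force: 0.0
```

```bash
python3 - <<'E'
from tilt import *
o=get_obs();print(o['t'],np.round(o['ee_pos'],1),np.round(o['qpos'],2))
chk("top",(623.4,-25));chk("scene",(618.9,-20.6))
a,b=optics.get_image("top"),optics.get_image("scene")
A=cv2.resize(a[140:260,270:370],(400,480),interpolation=3)
u=proj("scene",o['ee_pos'])[0];cv2.drawMarker(b,tuple(int(round(v)) for v in u),(255,0,0),0,5,1)
B=cv2.resize(b[260:380,140:240],(400,480),interpolation=3);cv2.imwrite("pics/g5.png",np.hstack([A,B]))
plan([((531.9,-369.2,66),0,4,100)])
E
```

```text
14.625 [ 528.5 -370.   197. ] [-0.61  0.46  1.64 -0.06  0.99 -0.9 ]
top 3515.0 tilt x,y deg [-2.4  3.1] yaw -0.2752103788535262 dz -17.82434322471199 0.02674579620361328
scene 2483.0 tilt x,y deg [-4.2 -4.5] yaw -1.7991400779421156 dz -3.386182719217694 0.03334975242614746
[[0.2,0.12,3.28,0.0,100],[0.2,0.11,3.28,0.0,100],[0.19,0.12,3.29,0.0,100],[0.2,0.11,3.28,0.0,100]]
end [ 531.9 -369.2   66. ] y axis az 18.6 zaxis [ 0.014 -0.07  -0.997]
```

View pics/g5.png

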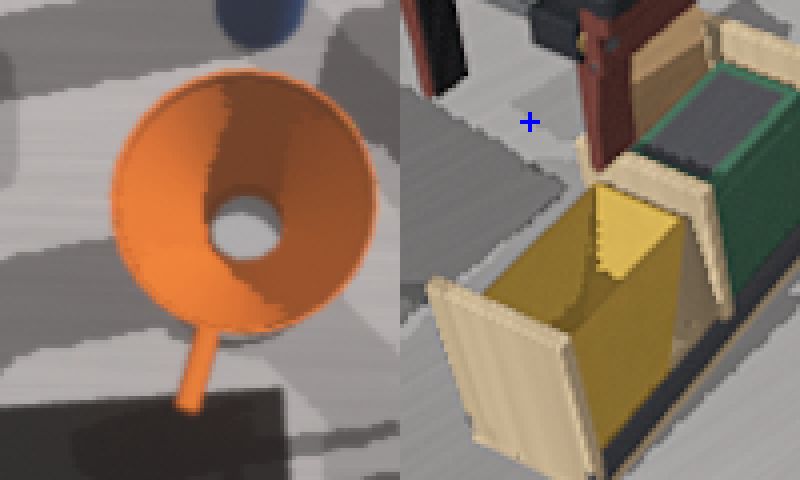

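>>> {"api": "move_arm", "payload": {
  "rows": [
    [0.2,0.1,3.3,0,100],
    [0.2,0.1,3.3,0,100],
    [0.2,0.1,3.3,0,100],
    [0.2,0.1,3.2,0,100],
    [0,0,0,0,50],
    [0,0,0,0,0],
    [0,0,0,0,0],
    [0,0,0,0,0]
  ]
}}

```text
t: 15.82
ee_pos: [533.7, -370.4, 70.5]
orientation: [1.796, 2.504, -0.076]
ft_force: [-2.9, -0.1, 6.5]
width: 55.9
grasp_force: 29.9
```

```bash
python3 -c "
from h import *
p=np.array(get_obs()['ee_pos']);print(p)
plan([(p+[0,0,155],0,4,0),((440,20,225),10,8,0),((413.5,79,160),4,2,0),((413.5,79,76),0,3,0)])"
```

```text
[ 533.74275796 -370.3825024    70.50873659]
[[-0.3,-0.02,-3.86,0.0,0],[-0.29,-0.02,-3.86,0.0,0],[-0.3,-0.02,-3.87,0.0,0],[-0.29,-0.03,-3.86,0.0,0],[4.98,0.45,-0.38,1.2,0],[4.99,0.35,-0.38,1.2,0],[5.0,0.24,-0.38,1.2,0],[5.0,0.14,-0.38,1.2,0],[5.0,0.04,-0.38,1.2,0],[5.01,-0.07,-0.38,1.2,0]]
[[5.0,-0.18,-0.37,1.2,0],[5.0,-0.28,-0.38,1.2,0],[3.36,-0.86,3.0,2.0,0],[3.33,-0.98,2.99,2.0,0],[0.21,-0.04,2.79,0.0,0],[0.21,-0.03,2.79,0.0,0],[0.21,-0.04,2.8,0.0,0]]
end [413.5  79.   76. ] y axis az 5.1 zaxis [ 0.019 -0.074 -0.997]
```

>>> {"api": "move_arm", "payload": {
  "rows": [
    [-0.3,0,-3.9,0,0],
    [-0.3,0,-3.9,0,0],
    [-0.3,0,-3.9,0,0],
    [-0.3,0,-3.9,0,0],
    [5.0,0.4,-0.4,1.2,0],
    [5.0,0.3,-0.4,1.2,0],
    [5.0,0.2,-0.4,1.2,0],
    [5.0,0.1,-0.4,1.2,0],
    [5.0,0,-0.4,1.2,0],
    [5.0,-0.1,-0.4,1.2,0]
  ]
}}

```text
t: 17.08
ee_pos: [460.8, -76.0, 227.1]
orientation: [1.951, 2.384, -0.069]
ft_force: [0.7, 0.8, -2.9]
width: 55.9
grasp_force: 29.9
```

>>> {"api": "move_arm", "payload": {
  "rows": [
    [5.0,-0.2,-0.4,1.2,0],
    [5.0,-0.3,-0.4,1.2,0],
    [3.4,-0.9,3.0,2,0],
    [3.3,-1.0,3.0,2,0],
    [0,0,0,0,0]
  ]
}}

```text
t: 17.7
ee_pos: [407.9, 80.1, 160.7]
orientation: [2.077, 2.276, -0.07]
ft_force: [-0.3, 0.6, -2.7]
width: 55.7
grasp_force: 30.0
```

```bash
python3 -c "
from h import *
o=get_obs();print(o['t'],o['width'],o['ft_force'])
plan([((413.5,79,74),0,4,0)])"
```

```text
17.7 55.72736249582349 [-0.2877208   0.60005138 -2.65481112]
[[0.12,0.12,2.17,0.0,0],[0.12,0.12,2.16,0.0,0],[0.12,0.13,2.17,0.0,0],[0.13,0.12,2.16,0.0,0]]
end [413.5  79.   74. ] y axis az 5.3 zaxis [ 0.013 -0.074 -0.997]
```

>>> {"api": "move_arm", "payload": {
  "rows": [
    [0.1,0.1,2.2,0,0],
    [0.1,0.1,2.2,0,0],
    [0.1,0.1,2.2,0,0],
    [0.1,0.1,2.1,0,0],
    [0,0,0.3,0,0],
    [0,0,0,0,0]
  ]
}}

```text
t: 18.45
ee_pos: [416.6, 76.7, 73.1]
orientation: [2.078, 2.27, -0.063]
ft_force: [-0.6, -0.9, -2.6]
width: 56.0
grasp_force: 30.0
```

>>> {"api": "move_arm", "payload": {
  "rows": [
    [0,0,0.3,0,0],
    [0,0,0,0,0]
  ]
}}

```text
t: 18.7
ee_pos: [416.2, 76.8, 69.8]
orientation: [2.078, 2.271, -0.063]
ft_force: [-0.6, 1.0, -3.0]
width: 55.7
grasp_force: 30.0
```

>>> {"api": "move_arm", "payload": {
  "rows": [
    [0,0,0.2,0,0],
    [0,0,0,0,0]
  ]
}}

```text
t: 18.95
ee_pos: [416.5, 76.9, 68.2]
orientation: [2.078, 2.271, -0.063]
ft_force: [-0.7, 2.4, 9.2]
width: 55.9
grasp_force: 30.0
```

```bash
python3 -c "
from h import *
p=np.array(get_obs()['ee_pos']);print(p)
a,b=plan([(p,0,3,100),(p+[0,5,40],0,2,100),(p+[-10,30,260],0,5,100)])
a,b=plan([((250,380,400),0,7,100),((-20,570,400),0,6,100)],p=a,Rm=b)
plan([((-60,820,400),0,5,100)],p=a,Rm=b)
"
```

```text
[416.50886471  76.94847637  68.16018821]
[[0.0,0.0,0.0,0.0,100],[0.0,0.0,0.0,0.0,100],[0.0,0.0,0.0,0.0,100],[0.1,0.05,-2.01,0.0,100],[0.1,0.04,-2.01,0.0,100],[0.19,-0.1,-4.43,0.0,100],[0.19,-0.1,-4.43,0.0,100],[0.19,-0.1,-4.43,0.0,100],[0.19,-0.1,-4.43,0.0,100],[0.19,-0.1,-4.42,0.0,100]]
end [406.5 107.  328.1] y axis az 5.1 zaxis [ 0.019 -0.072 -0.997]
[[4.0,-1.87,-1.35,0.0,100],[3.99,-1.87,-1.35,0.0,100],[4.0,-1.87,-1.35,0.0,100],[3.99,-1.86,-1.35,0.0,100],[4.0,-1.87,-1.35,0.0,100],[3.99,-1.86,-1.35,0.0,100],[4.0,-1.87,-1.34,0.0,100],[3.54,-4.2,-0.31,0.0,100],[3.54,-4.2,-0.32,0.0,100],[3.54,-4.2,-0.31,0.0,100]]
[[3.54,-4.2,-0.32,0.0,100],[3.54,-4.2,-0.31,0.0,100],[3.54,-4.2,-0.32,0.0,100]]
end [-20. 570. 400.] y axis az 5.1 zaxis [ 0.019 -0.072 -0.997]
[[5.04,-0.35,-0.38,0.0,100],[5.04,-0.35,-0.38,0.0,100],[5.04,-0.35,-0.37,0.0,100],[5.03,-0.36,-0.38,0.0,100],[5.04,-0.35,-0.37,0.0,100]]
end [-60.  820.  399.9] y axis az 5.1 zaxis [ 0.019 -0.072 -0.997]
```

>>> {"api": "move_arm", "payload": {
  "rows": [
    [0,0,0,0,100],
    [0,0,0,0,100],
    [0,0,0,0,100],
    [0.1,0,-2,0,100],
    [0.1,0,-2,0,100],
    [0.2,-0.1,-4.4,0,100],
    [0.2,-0.1,-4.4,0,100],
    [0.2,-0.1,-4.4,0,100],
    [0.2,-0.1,-4.4,0,100],
    [0.2,-0.1,-4.4,0,100]
  ]
}}

```text
t: 20.2
ee_pos: [404.9, 107.0, 327.1]
orientation: [2.078, 2.271, -0.064]
ft_force: [-0.4, 0.3, 0.2]
width: 87.8
grasp_force: 0.0
```

>>> {"api": "move_arm", "payload": {
  "rows": [
    [4,-1.9,-1.3,0,100],
    [4,-1.9,-1.3,0,100],
    [4,-1.9,-1.3,0,100],
    [4,-1.9,-1.3,0,100],
    [4,-1.9,-1.3,0,100],
    [4,-1.9,-1.3,0,100],
    [4,-1.9,-1.3,0,100],
    [3.5,-4.2,-0.3,0,100],
    [3.5,-4.2,-0.3,0,100],
    [3.5,-4.2,-0.3,0,100]
  ]
}}

```text
t: 21.45
ee_pos: [110.2, 474.3, 393.8]
orientation: [2.078, 2.271, -0.064]
ft_force: [1.0, 1.1, 0.4]
width: 87.8
grasp_force: 0.0
```

>>> {"api": "move_arm", "payload": {
  "rows": [
    [3.5,-4.2,-0.3,0,100],
    [3.5,-4.2,-0.3,0,100],
    [3.5,-4.2,-0.3,0,100],
    [5,-0.4,-0.4,0,100],
    [5,-0.4,-0.4,0,100],
    [5,-0.4,-0.4,0,100],
    [5,-0.4,-0.4,0,100],
    [5,-0.4,-0.4,0,100],
    [5,-0.4,-0.4,0,100],
    [5,-0.4,-0.4,0,100]
  ]
}}

```text
t: 22.7
ee_pos: [-82.2, 913.9, 395.1]
orientation: [2.078, 2.271, -0.065]
ft_force: [-0.1, 1.9, 0.9]
width: 87.5
grasp_force: 0.0
```

```bash
cat > s.py <<'E'
from h import *
o=get_obs();M=R.from_rotvec(o['orientation']).as_matrix();p=np.array(o['ee_pos']);z=M[:,2]
print(round(o['t'],2),"q",np.round(o['qpos'],3),"p",p.round(1),"r",np.hypot(*p[:2]).round(0),"w",round(o['width'],1),"F",np.round(o['ft_force'],1))
print("z",z.round(3),"dip",np.degrees(np.arcsin(-z[2])).round(1),"az",np.degrees(np.arctan2(z[1],z[0])).round(1),"y",M[:,1].round(3),"x",M[:,0].round(3))
E
python3 s.py
```

```text
22.7 q [ 1.652  0.934  0.362 -0.013  1.92   1.559] p [-82.2 913.9 395.1] r 918.0 w 87.5 F [-0.1  1.9  0.9]
z [ 0.018 -0.073 -0.997] dip 85.7 az -76.3 y [0.996 0.089 0.011] x [-0.088  0.993 -0.074]
```

>>> {"api": "move_arm", "payload": {
  "rows": [
    [6,0,0,0,100],
    [6,0,0,0,100],
    [6,0,0,0,100],
    [6,0,0,0,100],
    [6,0,0,0,100],
    [6,0,0,0,100]
  ]
}}

```text
t: 23.45
ee_pos: [-91.8, 1033.4, 311.4]
orientation: [-2.063, -2.257, -0.137]
ft_force: [0.2, -0.3, 0.7]
width: 87.6
grasp_force: 0.0
```

```bash
python3 s.py
```

```text
23.45 q [ 1.651  1.159  0.088 -0.01   1.775  1.559] p [ -91.8 1033.4  311.4] r 1037.0 w 87.6 F [ 0.2 -0.3  0.7]
z [ 0.001  0.12  -0.993] dip 83.1 az 89.7 y [0.996 0.089 0.011] x [-0.09   0.989  0.12 ]
```

>>> {"api": "move_arm", "payload": {
  "rows": [
    [6.2,0,0,0,100],
    [6.2,0,0,0,100],
    [6.2,0,0,0,100],
    [6.2,0,0,0,100],
    [6.2,0,0,0,100],
    [6.2,0,0,0,100],
    [6.2,0,0,0,100],
    [6.2,0,0,0,100],
    [6.2,0,0,0,100],
    [6.2,0,0,0,100]
  ]
}}

```text
t: 24.7
ee_pos: [-102.9, 1148.5, 358.7]
orientation: [-1.831, -2.008, -0.504]
ft_force: [0.1, -0.4, 0.3]
width: 87.6
grasp_force: 0.0
```

```bash
python3 s.py
```

```text
24.7 q [ 1.651  1.151  0.087 -0.006  1.378  1.559] p [-102.9 1148.5  358.7] r 1153.0 w 87.6 F [ 0.1 -0.4  0.3]
z [-0.035  0.5   -0.865] dip 59.9 az 94.0 y [0.996 0.089 0.011] x [-0.083  0.862  0.501]
```

>>> {"api": "move_arm", "payload": {
  "rows": [
    [6.2,0,0,0,100],
    [6.2,0,0,0,100],
    [6.2,0,0,0,100],
    [6.2,0,0,0,100],
    [6.2,0,0,0,100],
    [6.2,0,0,0,100],
    [6.2,0,0,0,100],
    [6.2,0,0,0,100],
    [6.2,0,0,0,100],
    [6.2,0,0,0,100]
  ]
}}

```text
t: 25.95
ee_pos: [-107.9, 1176.0, 578.2]
orientation: [-1.599, -1.758, -0.778]
ft_force: [0.1, 0.9, -1.3]
width: 87.6
grasp_force: 0.0
```

```bash
python3 s.py
```

```text
25.95 q [ 1.653  1.001  0.087 -0.002  1.16   1.558] p [-107.9 1176.   578.2] r 1181.0 w 87.6 F [ 0.1  0.9 -1.3]
z [-0.062  0.776 -0.627] dip 38.8 az 94.6 y [0.996 0.089 0.011] x [-0.065  0.624  0.779]
```

```bash
cat > ik.py <<'E'
from h import *
from scipy.optimize import least_squares
D=[([-1.351,.424,1.631,0,1.089,-.019],[147.8,-607,222]),([-1.351,.437,.307,0,2.395,-.019],[147.8,-607.1,817.2]),([-1.355,.392,.086,.003,2.583,-.02],[125.9,-516.8,919.3]),
([-1.355,.206,.613,.002,2.259,-.021],[128.2,-526.7,829.3]),([.704,.213,1.672,-.07,1.277,-.617],[424.8,349.3,330.1]),([1.652,.934,.362,-.013,1.92,1.559],[-82.2,913.9,395.1]),
([1.651,1.159,.088,-.01,1.775,1.559],[-91.8,1033.4,311.4]),([1.651,1.151,.087,-.006,1.378,1.559],[-102.9,1148.5,358.7]),([1.653,1.001,.087,-.002,1.16,1.558],[-107.9,1176,578.2])]
def fk(q,P):
    a,h,L2,L3,off,L5=P;r1=R.from_euler("z",q[0]);r3=r1*R.from_euler("y",q[1]+q[2]);r5=r3*R.from_euler("ZY",[q[3],q[4]])
    p=np.array([0,0,h])+r1.apply([a,0,0])+(r1*R.from_euler("y",q[1])).apply([0,0,L2])+r3.apply([off,0,L3])+r5.apply([0,0,L5])
    return p,(r5*R.from_euler("z",q[5]+np.pi/2)).as_matrix()
s=least_squares(lambda P:np.ravel([fk(q,P)[0]-p for q,p in D]),[0,290,556,481,83,280]);P=s.x
LO=np.array([-3,-.9,.09,-1.31,.11,-2.54]);HI=np.array([3,2.11,2.58,4.45,2.69,2.54])
def ik(p,M,q0):
    def f(q):
        a,b=fk(q,P);return np.r_[(a-p)/100,(b-M).ravel()]
    r=least_squares(f,np.clip(q0,LO+1e-3,HI-1e-3),bounds=(LO,HI));return r.x,r.cost
E
python3 - <<'E'
from ik import *
print(P.round(1),np.abs(s.fun).max().round(1))
o=get_obs();M=R.from_rotvec(o["orientation"]).as_matrix();print(np.abs(fk(o["qpos"],P)[1]-M).max().round(3))
z=M[:,2];q=np.array(o["qpos"])
G=np.array([414,76,55.]);J=np.array([621.,-22,280])
path=[o["ee_pos"],(-50,700,500),(150,550,500),(350,300,450),(420,30,330)]+[G+19*z-z*90,G+19*z,G+19*z+[0,0,210],(600,20,280)]
prev=np.array(path[0])
for w in path[1:]:
    for k in range(1,11):
        q,c=ik(prev+(np.array(w)-prev)*k/10,M,q)
    print(np.round(w),q.round(2),round(c,5));prev=np.array(w)
for sg in(1,-1):
    qq=q.copy()
    for k in range(1,19): qq,c=ik(prev,M@R.from_euler("z",10*k*sg,degrees=True).as_matrix(),qq)
    print(sg,qq.round(2),round(c,5))
E
```

```text
[-1.000e-01  3.098e+02  5.638e+02  4.850e+02  7.750e+01  3.075e+02] 12.3
0.0
[-50 700 500] [1.64 0.01 1.78 0.02 0.46 1.53] 0.0
[150 550 500] [ 1.07 -0.19  1.96  0.72  0.7   0.58] 0.0
[350 300 450] [ 0.16 -0.11  2.    0.93  1.31 -0.22] 0.0
[420  30 330] [-0.44  0.23  1.94  0.74  1.54 -0.79] 0.0
[418.  21. 100.] [-0.46  0.65  2.03  0.81  1.18 -1.15] 0.0
[413.  91.  43.] [-0.33  0.75  2.09  0.97  1.04 -1.26] 0.0
[413.  91. 253.] [-0.33  0.31  2.06  0.82  1.34 -0.87] 0.0
[600  20 280] [-0.34  0.53  1.6   0.79  1.51 -0.7 ] 0.0
1 [-0.34  0.53  1.6   0.79  1.51  2.44] 0.0
-1 [ 0.02  0.23  1.78  0.12  0.91 -2.54] 1.00155
```

```bash
python3 - <<'E'
from tilt import *
I={c:optics.get_image(c) for c in CAL}
T=tin(4);m={}
for c in CAL:
    m[c]=blob(I[c],(18,80,40),(38,255,255),tuple(int(v) for v in proj(c,[414,85,60])[0]),25)
    print(c,m[c].sum(),[(np.round(a,2),round(b,3)) for a,b in [fit({c:m[c]},T,[414,72,1.66])]])
print(fit(m,T,[414,72,1.66]))
chk("top",(623.4,-25))
A=cv2.resize(I["top"][150:330,235:385],(400,480),interpolation=3);B=cv2.resize(I["scene"][170:320,240:365],(400,480),interpolation=3)
np.save("pre.npy",np.hstack([A,B]))
E
python3 - <<'E'
import sys;sys.path.insert(0,".")
from h import *
o=get_obs();M=R.from_rotvec(o["orientation"]).as_matrix()
a,b=plan([((-50,700,500),0,9,100),((150,550,500),0,5,100),((350,300,450),0,6,100)])
plan([((420,20,330),0,6,100)],p=a,Rm=b)
E
```

```text
scene 919.0 [(array([416.03,  71.48,   1.67]), np.float64(0.35))]
top 1103.0 [(array([417.19,  70.33,   1.66]), np.float64(0.038))]
(array([416.80792094,  70.88989751,   1.65507995]), np.float64(0.19600096344947815))
top 3516.0 tilt x,y deg [-2.4  2.7] yaw -0.1953202577985226 dz -15.297737291553043 0.025530219078063965
[[-4.02,0.16,-3.59,0.0,100],[-4.03,0.16,-3.59,0.0,100],[-4.02,0.16,-3.59,0.0,100],[-4.03,0.16,-3.59,0.0,100],[-4.02,0.16,-3.59,0.0,100],[-4.03,0.16,-3.59,0.0,100],[-4.02,0.16,-3.59,0.0,100],[-4.03,0.16,-3.59,0.0,100],[-4.02,0.17,-3.6,0.0,100],[-2.13,3.72,-2.58,0.0,100]]
[[-2.13,3.72,-2.58,0.0,100],[-2.13,3.72,-2.58,0.0,100],[-2.13,3.71,-2.58,0.0,100],[-2.13,3.72,-2.58,0.0,100],[-3.46,2.94,-2.92,0.0,100],[-3.46,2.94,-2.92,0.0,100],[-3.46,2.94,-2.92,0.0,100],[-3.46,2.94,-2.92,0.0,100],[-3.46,2.94,-2.92,0.0,100],[-3.47,2.93,-2.93,0.0,100]]
end [350. 300. 450.] y axis az 5.1 zaxis [-0.062  0.777 -0.627]
[[-4.54,0.72,-2.44,0.0,100],[-4.54,0.73,-2.45,0.0,100],[-4.54,0.72,-2.44,0.0,100],[-4.54,0.73,-2.45,0.0,100],[-4.55,0.72,-2.44,0.0,100],[-4.54,0.73,-2.45,0.0,100]]
end [420.  20. 330.] y axis az 5.1 zaxis [-0.062  0.777 -0.627]
```

>>> {"api": "move_arm", "payload": {
  "rows": [
    [-4,0.2,-3.6,0,100],
    [-4,0.2,-3.6,0,100],
    [-4,0.2,-3.6,0,100],
    [-4,0.2,-3.6,0,100],
    [-4,0.2,-3.6,0,100],
    [-4,0.2,-3.6,0,100],
    [-4,0.2,-3.6,0,100],
    [-4,0.2,-3.6,0,100],
    [-4,0.2,-3.6,0,100],
    [-2.1,3.7,-2.6,0,100]
  ]
}}

```text
t: 27.35
ee_pos: [-11.9, 702.1, 506.6]
orientation: [-1.599, -1.764, -0.773]
ft_force: [0.5, 0.2, 0.9]
width: 87.8
grasp_force: 0.0
```

>>> {"api": "move_arm", "payload": {
  "rows": [
    [-2.1,3.7,-2.6,0,100],
    [-2.1,3.7,-2.6,0,100],
    [-2.1,3.7,-2.6,0,100],
    [-2.1,3.7,-2.6,0,100],
    [-3.5,2.9,-2.9,0,100],
    [-3.5,2.9,-2.9,0,100],
    [-3.5,2.9,-2.9,0,100],
    [-3.5,2.9,-2.9,0,100],
    [-3.5,2.9,-2.9,0,100],
    [-3.5,2.9,-2.9,0,100]
  ]
}}

```text
t: 28.6
ee_pos: [347.2, 332.3, 458.1]
orientation: [-1.601, -1.759, -0.777]
ft_force: [0.6, 0.2, -0.2]
width: 88.1
grasp_force: 0.0
```

```bash
python3 s.py; python3 -c "
from h import *
plan([((420,-20,330),0,6,100)])"
```

```text
28.6 q [ 0.215 -0.11   1.985  0.935  1.278 -0.174] p [347.2 332.3 458.1] r 481.0 w 88.1 F [ 0.6  0.2 -0.2]
z [-0.062  0.775 -0.629] dip 39.0 az 94.6 y [0.996 0.089 0.012] x [-0.065  0.626  0.778]
TOO FAST [-5.41, 0.66, -3.28, 0.0, 100]
TOO FAST [-5.41, 0.66, -3.28, 0.0, 100]
TOO FAST [-5.41, 0.66, -3.28, 0.0, 100]
TOO FAST [-5.41, 0.66, -3.29, 0.0, 100]
TOO FAST [-5.42, 0.67, -3.28, 0.0, 100]
TOO FAST [-5.41, 0.66, -3.29, 0.0, 100]
[[-5.41,0.66,-3.28,0.0,100],[-5.41,0.66,-3.28,0.0,100],[-5.41,0.66,-3.28,0.0,100],[-5.41,0.66,-3.29,0.0,100],[-5.42,0.67,-3.28,0.0,100],[-5.41,0.66,-3.29,0.0,100]]
end [420. -20. 330.] y axis az 5.1 zaxis [-0.062  0.775 -0.629]
```

```bash
python3 -c "
from h import *
a,b=plan([((431.8,-115,193.5),0,9,100)])"
```

```text
[[-5.46,0.46,-2.06,0.0,100],[-5.46,0.46,-2.06,0.0,100],[-5.45,0.46,-2.06,0.0,100],[-5.46,0.46,-2.06,0.0,100],[-5.45,0.46,-2.06,0.0,100],[-5.46,0.46,-2.06,0.0,100],[-5.45,0.46,-2.06,0.0,100],[-5.46,0.46,-2.07,0.0,100],[-5.45,0.47,-2.06,0.0,100]]
end [ 431.8 -115.   193.5] y axis az 5.1 zaxis [-0.062  0.775 -0.629]
```

>>> {"api": "move_arm", "payload": {
  "rows": [
    [-5.5,0.5,-2.1,0,100],
    [-5.5,0.5,-2.1,0,100],
    [-5.4,0.4,-2,0,100],
    [-5.5,0.5,-2.1,0,100],
    [-5.4,0.4,-2,0,100],
    [-5.5,0.5,-2.1,0,100],
    [-5.4,0.4,-2,0,100],
    [-5.5,0.5,-2.1,0,100],
    [-5.4,0.5,-2.1,0,100],
    [0,0,0,0,100]
  ]
}}

```text
t: 29.85
ee_pos: [431.9, -116.0, 191.7]
orientation: [-1.603, -1.755, -0.776]
ft_force: [0.5, -0.1, -0.1]
width: 87.5
grasp_force: 0.0
```

```bash
python3 s.py; python3 -c "
from h import *
M=R.from_rotvec(get_obs()['orientation']).as_matrix();z=M[:,2]
T=np.array([417.5,64.5,48])+18.7*z;print(T)
plan([(T-130*z,0,3,100),(T-20*z,0,3,100)])"
```

```text
29.85 q [-0.689  0.555  1.827  0.597  1.488 -1.062] p [ 431.9 -116.   191.7] r 447.0 w 87.5 F [ 0.5 -0.1 -0.1]
z [-0.061  0.776 -0.628] dip 38.9 az 94.5 y [0.996 0.086 0.009] x [-0.061  0.625  0.778]
[416.35528066  79.01296014  36.26315181]
[[0.06,-0.01,3.99,0.0,100],[0.06,-0.0,4.0,0.0,100],[0.06,-0.01,3.99,0.0,100],[-0.0,0.0,3.67,0.0,100],[-0.0,0.0,3.67,0.0,100],[-0.0,0.0,3.66,0.0,100]]
end [417.5  63.5  48.9] y axis az 4.9 zaxis [-0.061  0.776 -0.628]
```

>>> {"api": "move_arm", "payload": {
  "rows": [
    [0.1,0,4,0,100],
    [0.1,0,4,0,100],
    [0,0,4,0,100],
    [0,0,3.7,0,100],
    [0,0,3.7,0,100],
    [0,0,3.7,0,100]
  ]
}}

```text
t: 30.6
ee_pos: [416.9, 68.2, 50.4]
orientation: [-1.6, -1.76, -0.776]
ft_force: [-0.2, -0.8, 1.2]
width: 87.7
grasp_force: 0.0
```

```bash
python3 s.py; python3 -c "
from h import *
M=R.from_rotvec(get_obs()['orientation']).as_matrix();z=M[:,2]
T=np.array([417.5,64.5,48])+18.7*z;print(T)
plan([(T,0,2,100)])"
```

```text
30.6 q [-0.401  0.74   2.061  0.898  1.078 -1.243] p [416.9  68.2  50.4] r 422.0 w 87.7 F [-0.2 -0.8  1.2]
z [-0.062  0.775 -0.629] dip 39.0 az 94.6 y [0.996 0.09  0.012] x [-0.066  0.626  0.777]
[416.33758797  78.98821554  36.23435472]
[[-0.21,0.01,0.87,0.0,100],[-0.21,0.02,0.87,0.0,100]]
end [416.4  79.1  36.2] y axis az 5.1 zaxis [-0.062  0.775 -0.629]
```

>>> {"api": "move_arm", "payload": {
  "rows": [
    [-0.2,0,0.9,0,100],
    [-0.2,0,0.9,0,100],
    [0,0,0,0,60],
    [0,0,0,0,30],
    [0,0,0,0,0],
    [0,0,0,0,0],
    [0,0,0,0,0]
  ]
}}

```text
t: 31.48
ee_pos: [416.7, 77.6, 36.3]
orientation: [-1.601, -1.76, -0.777]
ft_force: [-0.9, -5.2, 6.0]
width: 55.9
grasp_force: 29.9
```

```bash
python3 s.py; cat > pour.py <<'E'
from h import *
o=get_obs();M=R.from_rotvec(o['orientation']).as_matrix();p=np.array(o['ee_pos'])
np.savez("grip.npz",M=M,p=p)
# tin in TCP frame at grip: foot (417,70.5,4) yaw 1.66
Rt=R.from_euler("z",1.66).as_matrix();pts=np.array([[60,28,92],[60,-28,92],[-28,28,92],[-28,-28,92],[28,28,0],[28,-28,0],[-28,28,0],[-28,-28,0]],float)
w=pts@Rt.T+[417,70.5,4];loc=(w-p)@M
np.save("loc.npy",loc)
for a in range(0,181,20):
    Q=M@R.from_euler("z",a,degrees=True).as_matrix();v=loc@Q.T;tz=Q@M.T@np.array([0,0,1])
    m=v[:4];print(a,"tip",np.degrees(np.arccos(tz[2])).round(0),"lip mid",m[:2].mean(0).round(0),"low mouth",m[m[:,2].argmin()].round(0),"lowest z",v[:,2].min().round(0),"mouthctr",m.mean(0).round(0))
E
python3 pour.py
```

```text
31.48 q [-0.382  0.77   2.064  0.929  1.053 -1.269] p [416.7  77.6  36.3] r 424.0 w 55.9 F [-0.9 -5.2  6. ]
z [-0.061  0.775 -0.629] dip 39.0 az 94.5 y [0.996 0.089 0.012] x [-0.065  0.626  0.777]
0 tip nan lip mid [-5. 53. 60.] low mouth [23. 55. 60.] lowest z -32.0 mouthctr [-1.  9. 60.]
20 tip 16.0 lip mid [22. 52. 56.] low mouth [49. 48. 49.] lowest z -39.0 mouthctr [17.  8. 57.]
40 tip 31.0 lip mid [47. 45. 46.] low mouth [69. 36. 32.] lowest z -44.0 mouthctr [33.  4. 50.]
60 tip 46.0 lip mid [66. 34. 29.] low mouth [81. 20. 10.] lowest z -46.0 mouthctr [45. -4. 40.]
80 tip 60.0 lip mid [77. 18.  9.] low mouth [ 83.   1. -12.] lowest z -46.0 mouthctr [ 52. -14.  27.]
100 tip 73.0 lip mid [ 79.   1. -12.] low mouth [ 75. -17. -34.] lowest z -43.0 mouthctr [ 53. -25.  13.]
120 tip 85.0 lip mid [ 71. -16. -33.] low mouth [ 58. -32. -52.] lowest z -52.0 mouthctr [ 48. -36.  -1.]
140 tip 94.0 lip mid [ 54. -31. -49.] low mouth [ 34. -44. -63.] lowest z -63.0 mouthctr [ 37. -46. -11.]
160 tip 100.0 lip mid [ 31. -42. -60.] low mouth [  6. -50. -68.] lowest z -68.0 mouthctr [ 22. -53. -19.]
180 tip 102.0 lip mid [  5. -47. -64.] low mouth [-23. -49. -64.] lowest z -64.0 mouthctr [  5. -56. -21.]pour.py:10: RuntimeWarning: invalid value encountered in arccos
  m=v[:4];print(a,"tip",np.degrees(np.arccos(tz[2])).round(0),"lip mid",m[:2].mean(0).round(0),"low mouth",m[m[:,2].argmin()].round(0),"lowest z",v[:,2].min().round(0),"mouthctr",m.mean(0).round(0))
```

```bash
python3 -c "
from h import *
a,b=plan([((390,92,105),0,3,0),((395,75,266),0,4,0)])
a,b=plan([((535,-10,266),100,10,0)],p=a,Rm=b)
a,b=plan([((550,9,266),20,4,0),((570,22,266),20,4,0)],p=a,Rm=b)
a,b=plan([((600,34,266),20,4,0),((615,35,266),20,4,0)],p=a,Rm=b)
"
```

```text
[[2.14,-0.81,-1.01,0.0,0],[2.13,-0.82,-1.02,0.0,0],[2.14,-0.81,-1.01,0.0,0],[2.85,0.13,-2.87,0.0,0],[2.86,0.14,-2.87,0.0,0],[2.85,0.13,-2.87,0.0,0],[2.86,0.14,-2.87,0.0,0]]
end [395.  75. 266.] y axis az 5.1 zaxis [-0.061  0.775 -0.629]
[[-0.62,1.32,-0.74,10.0,0],[-0.39,1.41,-0.74,10.0,0],[-0.13,1.45,-0.75,10.0,0],[0.12,1.45,-0.74,10.0,0],[0.37,1.41,-0.75,10.0,0],[0.61,1.33,-0.74,10.0,0],[0.83,1.2,-0.75,10.0,0],[1.03,1.04,-0.74,10.0,0],[1.19,0.84,-0.75,10.0,0],[1.31,0.63,-0.74,10.0,0]]
end [535. -10. 266.] y axis az -99.8 zaxis [-0.061  0.775 -0.629]
[[0.36,-0.34,0.34,5.0,0],[0.33,-0.37,0.35,5.0,0],[0.3,-0.4,0.34,5.0,0],[0.26,-0.43,0.35,5.0,0],[0.37,-0.41,0.22,5.0,0],[0.34,-0.44,0.22,5.0,0],[0.29,-0.47,0.22,5.0,0],[0.25,-0.49,0.22,5.0,0]]
end [569.9  22.  266. ] y axis az -146.9 zaxis [-0.061  0.775 -0.629]
[[0.39,-0.68,0.19,5.0,0],[0.33,-0.72,0.19,5.0,0],[0.27,-0.74,0.18,5.0,0],[0.2,-0.76,0.19,5.0,0],[0.14,-0.35,-0.0,5.0,0],[0.11,-0.36,-0.01,5.0,0],[0.07,-0.37,-0.0,5.0,0],[0.04,-0.37,-0.01,5.0,0]]
end [615.  35. 266.] y axis az -174.9 zaxis [-0.061  0.775 -0.629]
```

>>> {"api": "move_arm", "payload": {
  "rows": [
    [2.1,-0.8,-1,0,0],
    [2.1,-0.8,-1,0,0],
    [2.1,-0.8,-1,0,0],
    [2.9,0.1,-2.9,0,0],
    [2.9,0.1,-2.9,0,0],
    [2.9,0.1,-2.9,0,0],
    [2.9,0.1,-2.9,0,0],
    [0,0,0,0,0]
  ]
}}

```text
t: 32.48
ee_pos: [394.9, 74.5, 268.2]
orientation: [-1.602, -1.765, -0.779]
ft_force: [-0.5, -0.4, -3.7]
width: 55.8
grasp_force: 29.9
```

>>> {"api": "move_arm", "payload": {
  "rows": [
    [-0.6,1.3,-0.7,10,0],
    [-0.4,1.4,-0.7,10,0],
    [-0.1,1.5,-0.7,10,0],
    [0.1,1.5,-0.7,10,0],
    [0.4,1.4,-0.7,10,0],
    [0.6,1.3,-0.7,10,0],
    [0.8,1.2,-0.7,10,0],
    [1.0,1.0,-0.7,10,0],
    [1.2,0.8,-0.7,10,0],
    [1.3,0.6,-0.7,10,0]
  ]
}}

```text
t: 33.72
ee_pos: [532.8, -5.6, 262.1]
orientation: [-2.252, 0.098, 0.135]
ft_force: [0.6, -0.3, -2.3]
width: 55.7
grasp_force: 29.9
```

```bash
python3 s.py; python3 - <<'E'
from h import *
loc=np.load("loc.npy");g=np.load("grip.npz");o=get_obs();Q=R.from_rotvec(o['orientation']).as_matrix()
v=loc@Q.T+o['ee_pos'];print("lipmid",v[:2].mean(0).round(0),"mouth",v[:4].round(0).tolist(),"angle",np.degrees(R.from_matrix(g["M"].T@Q).magnitude()).round(1))
p=np.array(o['ee_pos'])
a,b=plan([((550,9,266),20,4,0),((570,22,266),20,4,0)])
E
```

```text
33.73 q [-0.438  0.487  1.728  0.743  1.502  0.938] p [532.8  -5.6 262.1] r 533.0 w 55.7 F [ 0.6 -0.3 -2.3]
z [-0.064  0.775 -0.628] dip 38.9 az 94.7 y [-0.117 -0.631 -0.767] x [ 0.991 -0.024 -0.131]
lipmid [611.  -5. 249.] mouth [[615.0, 12.0, 271.0], [608.0, -23.0, 228.0], [564.0, -39.0, 321.0], [557.0, -74.0, 278.0]] angle 100.5
[[0.41,-0.36,0.2,5.0,0],[0.37,-0.39,0.19,5.0,0],[0.34,-0.42,0.2,5.0,0],[0.3,-0.44,0.19,5.0,0],[0.37,-0.42,0.22,5.0,0],[0.33,-0.44,0.22,5.0,0],[0.29,-0.47,0.22,5.0,0],[0.24,-0.5,0.22,5.0,0]]
end [570.  22. 266.] y axis az -147.2 zaxis [-0.064  0.775 -0.628]
```

>>> {"api": "move_arm", "payload": {
  "rows": [
    [0.4,-0.4,0.2,5,0],
    [0.4,-0.4,0.2,5,0],
    [0.3,-0.4,0.2,5,0],
    [0.3,-0.4,0.2,5,0],
    [0.4,-0.4,0.2,5,0],
    [0.3,-0.4,0.2,5,0],
    [0.3,-0.5,0.2,5,0],
    [0.2,-0.5,0.2,5,0]
  ]
}}

```text
t: 34.72
ee_pos: [568.9, 22.0, 266.5]
orientation: [-2.127, 0.877, 0.501]
ft_force: [0.0, 0.8, -2.2]
width: 55.8
grasp_force: 29.9
```

>>> {"api": "move_arm", "payload": {
  "rows": [
    [0.4,-0.7,0.2,5,0],
    [0.3,-0.7,0.2,5,0],
    [0.3,-0.7,0.2,5,0],
    [0.2,-0.8,0.2,5,0],
    [0.1,-0.3,0,5,0],
    [0.1,-0.4,0,5,0],
    [0.1,-0.4,0,5,0],
    [0,-0.4,0,5,0],
    [0,0,0,0,0],
    [0,0,0,0,0]
  ]
}}

```text
t: 35.98
ee_pos: [614.4, 35.6, 267.8]
orientation: [-1.778, 1.615, 0.838]
ft_force: [0.0, 0.5, -1.7]
width: 55.8
grasp_force: 29.9
```

```bash
python3 s.py; python3 - <<'E'
from h import *
loc=np.load("loc.npy");o=get_obs();Q=R.from_rotvec(o['orientation']).as_matrix()
v=loc@Q.T+o['ee_pos'];print("lip",v[:2].round(0).tolist())
for c in CAL:
    optics.get_image(c)
    for l in("nut0",): print(c,l,[(np.round(d["point"]).tolist(),round(d["conf"],2)) for d in spotter.find_in(c,l)])
print("mouth px",proj("scene",[620,-22,60]),proj("top",[620,-22,150]))
E
```

```text
35.98 q [-0.33   0.561  1.58   0.797  1.494  2.442] p [614.4  35.6 267.8] r 615.0 w 55.8 F [ 0.   0.5 -1.7]
z [-0.063  0.775 -0.628] dip 38.9 az 94.7 y [-0.996 -0.09  -0.011] x [ 0.065 -0.625 -0.778]
lip [[647.0, -9.0, 204.0], [591.0, -14.0, 203.0]]
scene nut0 [([226.0, 297.0], 0.37)]
top nut0 []
mouth px [[339.89183239 280.58293928]] [[329.86085915 193.53644904]]
```

```bash
python3 - <<'E'
from h import *
a,b=plan([((600,35,285),-20,2,0),((570,22,285),-40,4,0),((535,0,285),-40,4,0)])
a,b=plan([((395,75,266),-80,8,0)],p=a,Rm=b)
E
```

```text
[[-0.66,0.73,-0.47,-10.0,0],[-0.78,0.61,-0.48,-10.0,0],[-0.12,0.78,-0.21,-10.0,0],[-0.25,0.75,-0.2,-10.0,0],[-0.38,0.69,-0.21,-10.0,0],[-0.5,0.62,-0.2,-10.0,0],[-0.65,0.71,-0.37,-10.0,0],[-0.77,0.58,-0.37,-10.0,0],[-0.86,0.44,-0.37,-10.0,0],[-0.92,0.29,-0.38,-10.0,0]]
end [535.  -0. 285.] y axis az -68.4 zaxis [-0.062  0.775 -0.629]
[[-1.55,-0.8,0.98,-10.0,0],[-1.38,-1.05,0.99,-10.0,0],[-1.18,-1.28,0.98,-10.0,0],[-0.94,-1.46,0.99,-10.0,0],[-0.67,-1.61,0.98,-10.0,0],[-0.39,-1.7,0.99,-10.0,0],[-0.08,-1.74,0.98,-10.0,0],[0.21,-1.72,0.99,-10.0,0]]
end [395.  75. 266.] y axis az 5.1 zaxis [-0.062  0.775 -0.629]
```

>>> {"api": "move_arm", "payload": {
  "rows": [
    [-0.7,0.7,-0.5,-10,0],
    [-0.8,0.6,-0.5,-10,0],
    [-0.1,0.8,-0.2,-10,0],
    [-0.2,0.7,-0.2,-10,0],
    [-0.4,0.7,-0.2,-10,0],
    [-0.5,0.6,-0.2,-10,0],
    [-0.7,0.7,-0.4,-10,0],
    [-0.8,0.6,-0.4,-10,0],
    [-0.9,0.4,-0.4,-10,0],
    [-0.9,0.3,-0.4,-10,0]
  ]
}}

```text
t: 37.42
ee_pos: [534.8, -0.6, 287.1]
orientation: [-2.231, -0.309, -0.063]
ft_force: [0.2, -0.4, -1.4]
width: 55.8
grasp_force: 29.9
```

>>> {"api": "move_arm", "payload": {
  "rows": [
    [-1.5,-0.8,1,-10,0],
    [-1.4,-1.1,1,-10,0],
    [-1.2,-1.3,1,-10,0],
    [-0.9,-1.5,1,-10,0],
    [-0.7,-1.6,1,-10,0],
    [-0.4,-1.7,1,-10,0],
    [-0.1,-1.7,1,-10,0],
    [0.2,-1.7,1,-10,0],
    [0,0,0,0,0]
  ]
}}

```text
t: 38.55
ee_pos: [394.5, 76.1, 267.5]
orientation: [-1.601, -1.759, -0.775]
ft_force: [0.3, -0.1, -1.0]
width: 56.1
grasp_force: 29.9
```

```bash
python3 s.py; python3 - <<'E'
from h import *
g=np.load("grip.npz");Q=R.from_rotvec(get_obs()['orientation']).as_matrix();print("rel rot",np.degrees(R.from_matrix(Q@g["M"].T).as_rotvec()).round(2))
a,b=optics.get_image("top"),optics.get_image("scene")
A=cv2.resize(a[140:260,270:370],(400,480),interpolation=3);B=cv2.resize(b[200:320,290:390],(400,480),interpolation=3)
cv2.imwrite("pics/f.png",np.hstack([A,B]))
plan([((390,92,105),0,4,0),((412,80,45),0,3,0)])
E
```

```text
38.55 q [-0.404  0.27   2.07   0.774  1.393 -0.881] p [394.5  76.1 267.5] r 402.0 w 56.1 F [ 0.3 -0.1 -1. ]
z [-0.062  0.775 -0.629] dip 39.0 az 94.6 y [0.996 0.088 0.01 ] x [-0.064  0.626  0.777]
rel rot [-0.    0.11 -0.01]
[[-2.89,-0.16,2.89,0.0,0],[-2.89,-0.16,2.89,0.0,0],[-2.89,-0.16,2.89,0.0,0],[-2.89,-0.15,2.9,0.0,0],[-1.85,0.67,0.9,0.0,0],[-1.85,0.68,0.9,0.0,0],[-1.85,0.67,0.91,0.0,0]]
end [412.  80.  45.] y axis az 5.0 zaxis [-0.061  0.775 -0.63 ]
```

View pics/f.png

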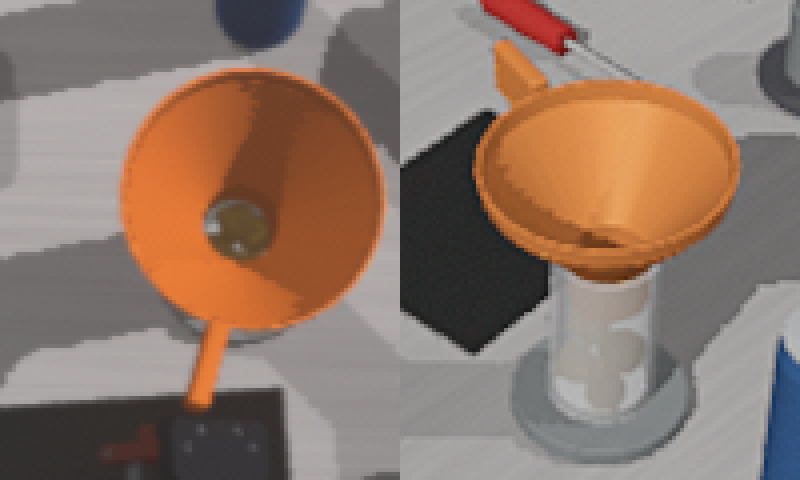

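>>> {"api": "move_arm", "payload": {
  "rows": [
    [-2.9,-0.2,2.9,0,0],
    [-2.9,-0.2,2.9,0,0],
    [-2.9,-0.2,2.9,0,0],
    [-2.9,-0.1,2.9,0,0],
    [-1.9,0.7,0.9,0,0],
    [-1.9,0.7,0.9,0,0],
    [-1.8,0.7,0.9,0,0],
    [0,0,0,0,0]
  ]
}}

```text
t: 39.65
ee_pos: [412.8, 79.6, 42.7]
orientation: [-1.603, -1.757, -0.775]
ft_force: [-0.1, 0.4, -1.8]
width: 55.8
grasp_force: 29.9
```

```bash
python3 s.py; python3 - <<'E'
from h import *
plan([((415,79,38.5),0,2,0)])
E
```

```text
39.65 q [-0.381  0.754  2.076  0.928  1.056 -1.262] p [412.8  79.6  42.7] r 420.0 w 55.8 F [-0.1  0.4 -1.8]
z [-0.062  0.775 -0.629] dip 39.0 az 94.5 y [0.996 0.087 0.01 ] x [-0.062  0.626  0.777]
[[-0.19,0.11,0.1,0.0,0],[-0.19,0.1,0.1,0.0,0]]
end [415.   79.   38.5] y axis az 5.0 zaxis [-0.062  0.775 -0.629]
```

>>> {"api": "move_arm", "payload": {
  "rows": [
    [-0.2,0.1,0.1,0,0],
    [-0.2,0.1,0.1,0,0],
    [-0.1,0,0.1,0,0],
    [0,0,0,0,0]
  ]
}}

```text
t: 40.15
ee_pos: [413.7, 79.6, 38.3]
orientation: [-1.601, -1.76, -0.776]
ft_force: [0.7, 0.1, -1.9]
width: 56.1
grasp_force: 29.9
```

>>> {"api": "move_arm", "payload": {
  "rows": [
    [-0.1,0,0.1,0,0],
    [0,0,0,0,0]
  ]
}}

```text
t: 40.4
ee_pos: [413.7, 79.8, 36.7]
orientation: [-1.6, -1.76, -0.776]
ft_force: [0.1, 0.5, -1.5]
width: 55.9
grasp_force: 29.9
```

>>> {"api": "move_arm", "payload": {
  "rows": [
    [-0.1,0,0.1,0,0],
    [0,0,0,0,0]
  ]
}}

```text
t: 40.65
ee_pos: [413.7, 79.8, 36.4]
orientation: [-1.599, -1.759, -0.778]
ft_force: [-1.5, -7.4, 11.5]
width: 56.2
grasp_force: 30.0
```

>>> {"api": "move_arm", "payload": {
  "rows": [
    [0,0,0,0,50],
    [0,0,0,0,100],
    [0,0,0,0,100],
    [0,0,-2,0,100],
    [0,0,-4,0,100],
    [0,0,-5,0,100],
    [0,0,-5,0,100],
    [0,0,-5,0,100],
    [0,0,-4,0,100],
    [0,0,0,0,100]
  ]
}}

```text
t: 41.9
ee_pos: [430.4, -116.0, 193.6]
orientation: [-1.604, -1.763, -0.778]
ft_force: [-0.3, 0.6, -0.8]
width: 88.0
grasp_force: 0.0
```

```bash
python3 s.py; python3 - <<'E'
from tilt import *
I={c:optics.get_image(c) for c in CAL}
for c in CAL:
    m=blob(I[c],(18,80,40),(38,255,255),tuple(int(v) for v in proj(c,[414,85,60])[0]),25)
    print(c,m.sum(),fit({c:m},tin(4),[414,72,1.66]))
chk("top",(623.4,-25));chk("scene",(618.9,-20.6))
for l in("nut0","tin"):
  for c in CAL: print(c,l,[(np.round(d["point"]).tolist(),round(d["conf"],2)) for d in spotter.find_in(c,l)])
# brass-like pixels on table compare: hsv near funnel bottom / jar
E
```

```text
41.9 q [-0.691  0.548  1.831  0.595  1.486 -1.067] p [ 430.4 -116.   193.6] r 446.0 w 88.0 F [-0.3  0.6 -0.8]
z [-0.058  0.773 -0.631] dip 39.1 az 94.3 y [0.996 0.087 0.015] x [-0.066  0.628  0.775]
scene 892.0 (array([412.51772081,  74.21889849,   1.63388455]), np.float64(0.36777007579803467))
top 1103.0 (array([414.65678331,  72.6361395 ,   1.65188586]), np.float64(0.033224642276763916))
top 3469.0 tilt x,y deg [2.8 5.1] yaw -0.10530593225027161 dz -17.191289692274694 0.02514129877090454
scene 2656.0 tilt x,y deg [ 2.  -1.1] yaw -1.1501953820204023 dz -1.716963799350177 0.03393709659576416
scene nut0 [([313.0, 198.0], 0.33)]
top nut0 [([332.0, 195.0], 0.51), ([334.0, 198.0], 0.49)]
scene tin [([309.0, 218.0], 0.65), ([340.0, 243.0], 0.35)]
top tin [([281.0, 290.0], 0.77), ([184.0, 244.0], 0.36)]
```

```bash
python3 - <<'E'
from h import *
pre=np.load("pre.npy")
P=cv2.resize(pre[:,400:],(125,150),interpolation=cv2.INTER_AREA);I=optics.get_image("scene");S=I[170:320,240:365]
print("axis rows z=17,37,57,81,117:",proj("scene",[[618.9,-20.6,z] for z in(17,37,57,81,117)]).round(0).tolist())
h=cv2.cvtColor(S,cv2.COLOR_BGR2HSV);hp=cv2.cvtColor(P,cv2.COLOR_BGR2HSV)
for r in range(262-170,312-170,1): print(r+170," ".join(f"{int(h[r,c,1]):3d}" for c in range(325-240,359-240,1)))
T=optics.get_image("top");print("top axis z=17,57,81,113",proj("top",[[623.4,-25,z] for z in(17,57,81,113)]).round(0).tolist())
v=cv2.cvtColor(T,cv2.COLOR_BGR2HSV)
for r in range(184,210): print(r," ".join(f"{v[r,c,0]:3d}/{v[r,c,2]:3d}" for c in range(319,343)))
E
```

```text
axis rows z=17,37,57,81,117: [[339.0, 294.0], [340.0, 287.0], [340.0, 281.0], [340.0, 273.0], [341.0, 261.0]]
262 179 178 178 177 178 176 173 176 176 179 178 177 176 177 176 179 180 175 176 177 178 175 176 176 177 178 176 179 181 178 183 181 186 189
263 174 175 179 178 178 176 176 179 182 177 178 176 175 173 176 176 177 175 177 177 174 178 179 180 181 183 182 182 180 182 186 189 201 175
264 169 179 189 185 181 181 179 177 175 178 178 179 182 177 179 179 179 181 180 179 182 178 180 182 178 181 182 182 187 190 207 141  87  22
265  50  75 120 148 181 199 187 185 181 178 182 180 178 179 180 180 178 182 178 180 179 179 178 180 178 180 186 203 213 156  63  18   2   9
266  20  53   9   4  24 106 193 201 193 185 183 183 180 181 180 181 181 181 183 183 182 185 185 184 187 194 216 120   9   3   2   9   5   2
267   7  15   9  13   7   4  30 110 220 199 194 186 189 183 185 179 189 185 187 184 187 188 188 193 208 225 145  24   5  10   4   2   5   5
268  13  15   9   4   5   9   2  18  67 203 214 196 191 194 184 196 187 188 184 194 188 198 204 215 162  86  39  12   0   4   2   5   5   2
269  13   
[... 10494 characters left out ...]
  11/198  11/162  11/159  11/157  11/154  11/155  11/155  11/156  11/157  11/157  11/158  11/159  11/159  11/159
207  12/236  12/236  12/235  12/234  12/234  12/232  12/231  12/230  12/228  11/225  11/221  11/215  11/208  11/192  11/163  11/158  11/155  11/155  11/157  11/157  11/157  11/158  11/158  11/159
208  12/236  12/235  12/234  12/234  12/233  12/232  12/230  12/229  12/227  11/225  11/224  11/221  11/218  11/212  11/204  11/188  11/162  11/155  11/155  11/157  11/157  11/157  11/158  11/158
209  12/235  12/235  12/234  12/234  12/232  12/231  12/230  12/229  12/227  11/225  12/223  11/222  11/219  11/215  11/213  11/205  11/186  11/163  11/161  11/159  11/158  11/158  11/157  11/158
```

>>> {"api": "move_arm", "payload": {
  "rows": [
    [2,0,-4,0,100],
    [2,0,-4,0,100],
    [0,0,0,0,100],
    [0,0,0,0,100]
  ]
}}

```text
t: 42.9
ee_pos: [431.2, -150.4, 273.4]
orientation: [-1.6, -1.759, -0.776]
ft_force: [0.0, 0.8, -0.8]
width: 88.1
grasp_force: 0.0
```

```bash
python3 - <<'E'
from h import *
from workcell import close_job
I=optics.get_image("top");v=cv2.cvtColor(I,cv2.COLOR_BGR2HSV)
a=proj("top",place([414.6,72.6,1.65],np.array([[x,y,6.] for x in(-20,0,20) for y in(-20,0,20)]))).round().astype(int)
print([v[r,c].tolist() for c,r in a])
print(close_job())
E
```

```text
[[20, 172, 144], [20, 177, 164], [20, 172, 147], [20, 168, 129], [19, 168, 129], [20, 167, 128], [20, 167, 127], [20, 167, 127], [19, 164, 129]]
the job is handed in; nothing more can be done
None
```

I handed the job in at about 43 s, and the judge gave no verdict back. The funnel is in the jar, upright to within about 2° by the scene camera, and the empty tin stands upright on the mat. Four nuts show clearly in the jar; I infer the fifth is hidden behind them, because the tin read as empty by weight and by colour.

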